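# Jack the specimen stage up to the pointer and clamp it

### The job

Set every specimen dish on the lowered microscope stage plate, wholly on it and upright. Then, with the steel bar moved from hole to hole, turn the threaded collar until the plate's top is level with the pointer, and only then turn both clamp knobs clockwise fully home to their stops. Finish with the bar laid lengthwise on its rubber mat, the dishes still wholly on the plate, and leave the pointer and the other things on the bench alone.

Things in the scene. Friction and masses are not known exactly. Their poses are not given: they have to be found in the camera images.
- jack: stand, fixed to the bench: base slab 140 x 400 x 14 mm, origin on the bench under the centre of the stage plate; z up, y along the plate towards the threaded column, x away from the robot (give or take its yaw). Steel column, 28 to 31 mm in diameter, top 166 mm above the bench, at x 0, y +175 mm. Pointer post, 14 mm in diameter, 105 mm high, at x +100, y 0 mm
- stage_top (a point): centre of the top face of the aluminium stage plate, which is 140 mm (jack x) by 240 mm (jack y) and 10 mm thick, flat, without a rim; axes as the jack's. 50 mm above the bench when down; rises with the collar. At its -y end is a bracket, 170 (x) by 60 mm (y), centred at y -150 mm, top 2 mm above the plate, carrying the two clamp knobs at x -55 and +55 mm
- pointer_tip (a point): tip of the small steel pointer blade on the post beside the plate's far (+x) edge; the blade's top face is at this height, 15 to 21 mm above the plate's top at the start (it differs); held by friction, not to be moved
- collar_ring: dark steel collar round the threaded column, 100 mm in diameter, 40 mm high, origin at its centre on its axis, 26 mm above the plate's top; z up. It has 6 square radial holes, 20 x 20 mm, 26 mm deep from the outside, level with the origin, 60 degrees apart, the first along its x axis. It climbs the column together with the plate
- collar (a joint): angle of the collar, 0 at the start, grows counterclockwise seen from above; plate, collar and knobs rise 6 mm per radian (6.3 mm per hole pitch of 60 degrees); end stop at 4.5 rad. Stays where it is left; takes about 0.6 N m, some 5 N at 115 mm from the axis; turning it clockwise lowers the plate
- knob_near (a joint): The knob nearer the robot is a captive clamp knob: black bar grip 60 x 14 mm, 24 mm high, on a short stem, vertical axis. Value 0 = slack, grows as it turns clockwise seen from above, 2.0 rad = end stop (fully home); stays where left, about 0.1 N m. The grip's length lies along the jack's x axis at value 0, and q clockwise of it at value q
- knob_far (a joint): The knob farther from the robot is a captive clamp knob: black bar grip 60 x 14 mm, 24 mm high, on a short stem, vertical axis. Value 0 = slack, grows as it turns clockwise seen from above, 2.0 rad = end stop (fully home); stays where left, about 0.1 N m. The grip's length lies along the jack's x axis at value 0, and q clockwise of it at value q
- knob_near_grip (a point): centre of the near knob's bar grip, on its axis, 24 mm above the bracket's top
- knob_far_grip (a point): centre of the far knob's bar grip, on its axis, 24 mm above the bracket's top
- bar: straight square steel bar, 14 x 14 mm, 170 mm long, last 7 mm of either end reduced to 10 x 10 mm; 180 g; either end fits the collar's holes; origin at its centre, x along it. It lies on the mat at the start
- mat: black rubber mat fixed to the bench, 260 mm (its x) by 90 mm (its y), 3 mm thick; origin at the centre of its underside
- dish1: lidded white specimen dish, a flat cylinder 56 mm in diameter and 24 mm high, 70 g; origin at the centre of its underside, z up. One to three are present; None at the start means absent
- dish2: lidded white specimen dish, a flat cylinder 56 mm in diameter and 24 mm high, 70 g; origin at the centre of its underside, z up. One to three are present; None at the start means absent
- dish3: lidded white specimen dish, a flat cylinder 56 mm in diameter and 24 mm high, 70 g; origin at the centre of its underside, z up. One to three are present; None at the start means absent
- jar: bystander: glass specimen jar, 60 mm in diameter, 90 mm high; origin under its centre
- slidebox: bystander: flat slide box, 100 x 180 x 35 mm; origin under its centre
- cup: bystander: glass beaker, 70 mm in diameter, 80 mm high; origin under its centre

How it is judged:
By the outcome, as a careful person would: the job done as asked, in the order asked, and still so for the second after the job is handed in, with the robot touching nothing.
Of dish1, dish2, dish3 only 1 to 3 are there at a start; the rules pass over those that are not, and their reading is None.
At some moment in a run one of dish1, dish2, dish3, bar may be knocked a few centimetres aside while the robot is not near it.
Once in a run the grip may slacken for a moment while it holds something.
It also fails if it takes over 210 s, if anything falls off the work surface, if the arm or the gripper's body presses on something with over 40 N, if the wrist force passes 120 N, or if a joint passes its speed limit or range.

### The arm

A 6-joint arm with a two-finger parallel gripper is mounted at the origin on the work surface. World frame = base frame: x ahead of the robot, y to its left, z up, the work surface at z = 0. Lengths are in m, angles in rad, forces in N, time in s.
With the tool pointing down it reaches from about 0.35 to 0.95 m from the base axis. Payload 17.4 kg.
Tool frame: the origin (TCP) lies at the very end of the fingers, on their centre line; the grasp point (between the pads) lies 19 mm behind it; z points along the fingers, y is the direction in which the jaws open and shut (so a half turn about z gives the same grasp; the last joint's range is limited). The gripper opens to 93 mm and grips with 3 to 60 N. Pads are 15 mm wide; open, the fingers measure 128 mm over their backs; the gripper's body (75 mm by 188 mm) begins 65 mm behind the grasp point.
Start: joints at [-1.363, 0.116, 1.442, -0, 1.584, -0.038], TCP at [0.164, -0.655, 0.219] pointing down, gripper open.
Joint ranges: [-2.83, 2.83], [-0.83, 2.19], [0.07, 2.5], [-1.14, 4.28], [0.01, 3], [-2.97, 2.97]. Speed limits (rad/s): [1.89, 1.89, 2.22, 3.14, 3.14, 3.14].

### API

Orientations are given as a unit quaternion [w, x, y, z].
In Python, from plant import manip gives the robot as it stands.
- The arm moves only by the tool servo_tool, never from a script. Its argument "steps" is a list of rows, each an object with "offset": the shift along the tool's x, y, z in m, a list of three; "turn": the turn about the tool's z in rad. In form: [{"offset": [tx, ty, tz], "turn": turn}, ...]. A call has 1 to 12 rows; each row is the pose to reach, as a shift and turn from the pose commanded when the call began, along the tool's axes at that moment; what a row does not reach only later rows make up. A row lasts 1/12 s, in which the tool goes at most 41.7 mm and 7.16 degrees, less where a joint would pass 70% of its speed; a pose out of reach is approached as far as the arm can. A call with a gripper value outside its range is refused whole. "gripper" is the closure, from 0 (fully open) to 1 (shut), set as the call begins (left out, the last holds). The fingers move at their own pace and stop on an object; "squeeze" is the grip in N (left out, the last holds). Time passes only in rows, so rows that repeat a pose let the fingers close. It gives the time, the measured TCP pose, the force and the opening at its end, in the units of the state.
- manip.get_obs(): the state, without advancing time (a new reading comes with each control period).
- manip.get_image(name): name is "side" or "top"; returns a dict with "image" (480x640x3 uint8, red, green, blue), "depth" (480x640 float32, m along the optical axis (not along the pixel's ray), 0 where there is no reading), "fx", "fy", "cx", "cy" (pixels), "rvec" (rotation vector, rad) and "tvec" (3), from world to camera coordinates, as OpenCV has them. Camera axes: x right, y down, z forward; pixel columns grow to the right and rows downward; lengths in m; the calibration is good to about 2 mm. A picture is of the moment at which its call begins.
- manip.sign_off(): hands the job in, once; it reports no verdict.
The state is a dict: "t": time; "q": joint angles; "dq": joint speeds; "joint_efforts": joint torques, N m; "eef_pos": TCP position; "orientation": TCP orientation; "ft_force": force on the tool from outside, world axes, zero at the start; "torque": the same for the moment, N m; "width": finger opening in m.
Only numpy, scipy, OpenCV 4.12 (cv2) and the standard library are available. Lean on these libraries where they do the work, as an engineer would, in place of code of your own. Each camera call takes 0.05 s, during which the arm holds its last target.

## Working session

There is one attempt and no reset: what is moved stays moved. The work goes in short steps, Python scripts to look and compute and a tool call to move; the robot and the scene stay as the last step left them, time stands still between calls to the robot, and variables do not carry over. Pictures are saved under pics/ and viewed, and the job is handed in when it is done.

Besides the shell and the picture viewer there is one more tool, called after "Emit:" by a JSON object that holds its "fn" and its "kwargs". servo_tool: Moves the arm, as the interface text tells. Its arguments: {"type":"object","properties":{"steps":{"type":"array","items":{"type":"object","properties":{"offset":{"type":"array","items":{"type":"number"}},"turn":{"type":"number"}}}},"gripper":{"type":"number"},"squeeze":{"type":"number"}},"required":["steps"]}

```bash
ls; mkdir -p pics; cat > h.py <<'E'
import numpy as np, cv2
from plant import manip
def grab(name,tag):
    d=manip.get_image(name)
    cv2.imwrite(f'pics/{tag}.png',d['image'][:,:,::-1])
    np.savez(f'pics/{tag}.npz',**d)
    return d
def load(tag): return dict(np.load(f'pics/{tag}.npz'))
def RT(d):
    R,_=cv2.Rodrigues(np.array(d['rvec'],float)); return R,np.array(d['tvec'],float).reshape(3)
def ray(d,u,v):
    R,t=RT(d); c=-R.T@t
    r=R.T@np.array([(u-d['cx'])/d['fx'],(v-d['cy'])/d['fy'],1.0]); return c,r
def onplane(d,u,v,z):
    c,r=ray(d,u,v); return c+r*(z-c[2])/r[2]
def cloud(d):
    R,t=RT(d); v,u=np.mgrid[0:480,0:640]; z=d['depth'].astype(float)
    p=np.stack([(u-d['cx'])/d['fx']*z,(v-d['cy'])/d['fy']*z,z],-1)
    return (p-t)@R
def proj(d,P):
    R,t=RT(d); p=np.atleast_2d(P)@R.T+t
    return np.stack([d['fx']*p[:,0]/p[:,2]+d['cx'],d['fy']*p[:,1]/p[:,2]+d['cy']],-1)
E
python3 - <<'E'
from h import *
o=manip.get_obs(); print({k:np.round(v,4) for k,v in o.items()})
for n in('top','side'):
    d=grab(n,n+'0'); R,t=RT(d); print(n,-R.T@t,R.round(3),d['fx'])
E
```

```text
pics
{'t': np.float64(0.0), 'q': array([-1.3628,  0.1165,  1.4423, -0.    ,  1.584 , -0.0378]), 'dq': array([-0.0002, -0.0008,  0.0012,  0.0006, -0.    , -0.0008]), 'joint_efforts': array([-1.9000e-03, -7.2125e+01, -6.2261e+01,  7.7900e-02,  2.3800e-02,
       -1.0000e-04]), 'eef_pos': array([ 0.1642, -0.6545,  0.2179]), 'orientation': array([-6.000e-04,  9.925e-01,  1.226e-01, -1.000e-04]), 'ft_force': array([-0.3593, -0.3647, -1.1588]), 'torque': array([-0.0348, -0.0161, -0.037 ]), 'width': np.float64(0.093)}
top [ 0.30214155 -0.09935918  1.23584717] [[-0.021 -0.999 -0.036]
 [-0.981  0.027 -0.194]
 [ 0.194  0.031 -0.98 ]] 546.3390216344294
side [0.48304053 1.02563244 0.82168501] [[-0.996 -0.084  0.004]
 [-0.05   0.553 -0.832]
 [ 0.068 -0.829 -0.555]] 481.2852759106975
```

View pics/top0.png

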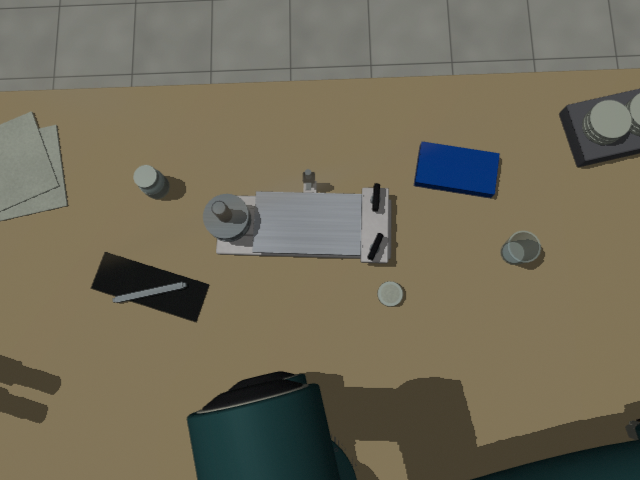

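View pics/side0.png

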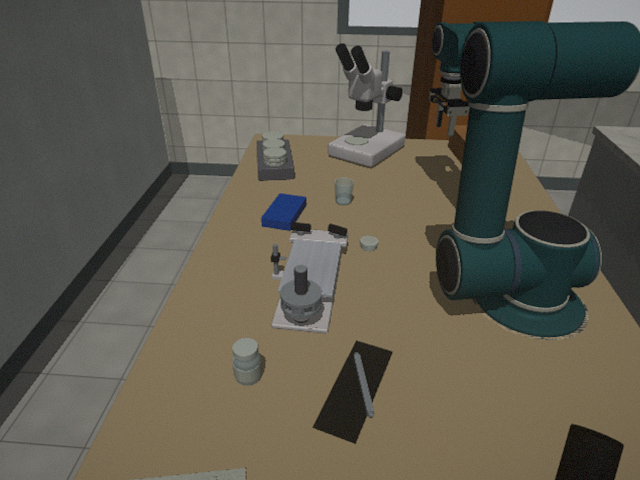

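The top view shows the plate from (255,193) to (362,257), the collar at (227,217), and the knobs at (376,197) and (375,247). The bar is on the mat at (150,292), and one dish is visible at (391,294). The side view shows the same single dish at (369,243). I'll measure these next.

```bash
python3 - <<'E'
from h import *
d=load('top0'); im=d['image']
big=cv2.resize(im[170:320,80:420,::-1],None,fx=2.3,fy=2.3,interpolation=cv2.INTER_CUBIC); cv2.imwrite('pics/c1.png',big)
s=load('side0')
big=cv2.resize(s['image'][215:345,250:390,::-1],None,fx=4.5,fy=4.5,interpolation=cv2.INTER_CUBIC); cv2.imwrite('pics/c2.png',big)
C=cloud(d); Cs=cloud(s)
for n,(u,v) in dict(dish=(391,294),plateL=(265,225),plateR=(350,225),collar=(240,232),coltop=(221,209),bar1=(120,299),bar2=(180,287),mat=(110,270),jar=(147,174),box=(456,168),knf=(376,197),knn=(375,247),brk=(376,222),post=(308,174),bench=(400,400),rack=(575,130),tri=(620,120)).items():
    print(n,C[v,u].round(4))
E
```

```text
dish [ 0.4126 -0.2226  0.0241]
plateL [0.5724 0.0537 0.0431]
plateR [ 0.5647 -0.1365  0.0529]
collar [0.5468 0.1009 0.0948]
coltop [0.5804 0.1276 0.1659]
bar1 [0.4171 0.3873 0.013 ]
bar2 [0.4411 0.2513 0.0121]
mat [0.4856 0.4186 0.0016]
jar [0.6853 0.3101 0.0892]
box [ 0.696  -0.3834  0.031 ]
knf [ 0.6167 -0.1934  0.0905]
knn [ 0.5077 -0.187   0.0868]
brk [ 0.5692 -0.1939  0.0559]
post [ 0.6694 -0.0478  0.1028]
bench [ 0.1852 -0.2333  0.0039]
rack [ 0.7731 -0.6548  0.0443]
tri [ 0.7738 -0.7316  0.0921]
```

View pics/c1.png

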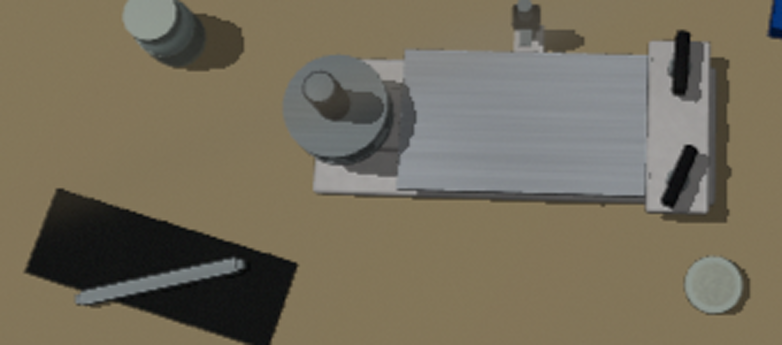

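View pics/c2.png

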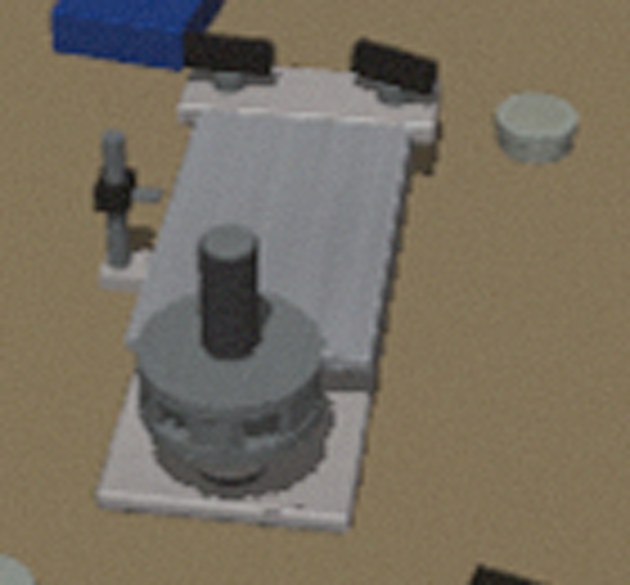

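```bash
python3 - <<'E'
from h import *
d=load('top0')
def c1(u,v): return u/2.3+80,v/2.3+170
pts={}
for n,(u,v),z in [('TL',(405,50),.05),('TR',(648,55),.05),('BL',(398,188),.05),('BR',(646,194),.05),('bTR',(710,43),.052),('bBR',(706,211),.052),('bBL',(647,209),.052),('bTL',(650,41),.052),('slabBL',(314,190),.014),('coltop',(319,87),.166),('post',(526,8),.105)]:
    p=onplane(d,*c1(u,v),z); pts[n]=p[:2]; print(n,p.round(4))
J={'TL':(70,120),'TR':(70,-120),'BL':(-70,120),'BR':(-70,-120),'bTR':(85,-180),'bBR':(-85,-180),'bBL':(-85,-120),'bTL':(85,-120),'slabBL':(-70,200),'coltop':(0,175),'post':(100,0)}
# jack y range of slab: centre? 
K=[k for k in J if k not in('slabBL',)]
A=np.array([J[k] for k in K])/1000; B=np.array([pts[k] for k in K])
ca,cb=A.mean(0),B.mean(0); H=(A-ca).T@(B-cb); U,S,Vt=np.linalg.svd(H); R=(U@Vt).T
if np.linalg.det(R)<0: R=(U@np.diag([1,-1])@Vt).T
t=cb-R@ca; print('yaw',np.arctan2(R[1,0],R[0,0]),'t',t)
for k,a,b in zip(K,A,B): print(k,(1000*(b-R@a-t)).round(1))
# masks
im=d['image'].astype(int); C=cloud(d)
def rect(mask,name):
    m=mask.astype(np.uint8); n,l,st,ce=cv2.connectedComponentsWithStats(m)
    for i in range(1,n):
        if st[i,4]>40: 
            r=cv2.minAreaRect(np.argwhere(l==i)[:,::-1].astype(np.float32)); print(name,st[i].tolist(),r)
dark=(im.sum(2)<75); dark[:, :]&= True
sub=np.zeros_like(dark); sub[180:270,360:395]=1; rect(dark&sub,'knob')
hi=(C[...,2]>0.03); sub[:]=0; sub[275:315,370:410]=1
w=(im[...,2]>120); rect(w&sub,'dish')
sub[:]=0; sub[250:325,85:215]=1; rect((im.sum(2)>200)&(im[...,2]>im[...,0]-5)&sub,'bar'); rect((im.sum(2)<110)&sub,'mat')
E
```

```text
TL [0.6484 0.0728 0.05  ]
TR [ 0.636  -0.1652  0.05  ]
BL [0.511  0.0795 0.05  ]
BR [ 0.4987 -0.1582  0.05  ]
bTR [ 0.6456 -0.2257  0.052 ]
bBR [ 0.4805 -0.2143  0.052 ]
bBL [ 0.4839 -0.1586  0.052 ]
bTL [ 0.6495 -0.1676  0.052 ]
slabBL [0.5175 0.1687 0.014 ]
coltop [0.583  0.1323 0.166 ]
post [ 0.6698 -0.0494  0.105 ]
yaw -0.05546323441040756 t [ 0.57301604 -0.04245801]
TL [-1.1 -0.7]
TR [-0.3  0.9]
BL [ 1.2 -1.8]
BR [2.2 0.1]
bTR [-2.3  1.2]
bBR [2.4 3.2]
bBL [ 2.4 -1. ]
bTL [-1.7 -0.6]
coltop [0.3 0. ]
post [-3.1 -1.4]
knob [373, 184, 7, 27, 144] ((375.8934020996094, 196.9923858642578), (5.3435282707214355, 26.218914031982422), 4.085616588592529)
knob [368, 233, 15, 27, 142] ((375.27838134765625, 246.1237335205078), (5.4828691482543945, 27.008207321166992), 23.962491989135742)
dish [378, 282, 24, 24, 463] ((389.5, 293.5), (23.0, 23.0), 90.0)
bar [113, 282, 73, 20, 431] ((148.95037841796875, 291.7716369628906), (5.905544281005859, 74.18042755126953), 77.73522186279297)
mat [92, 252, 117, 69, 3781] ((149.97361755371094, 286.08331298828125), (110.58769989013672, 39.19825744628906), 17.571260452270508)
```

The jack pose fits to about 2 mm: yaw -0.055 rad, origin (0.573, -0.042). The near knob appears to start about 0.4 rad clockwise. Next I'll measure the dish and move to it.

```bash
cat >> h.py <<'E'
JO=np.array([0.573,-0.0425]); JY=-0.0555
def jw(x,y):
    c,s=np.cos(JY),np.sin(JY); return JO+np.array([c*x-s*y,s*x+c*y])
def wj(p):
    c,s=np.cos(JY),np.sin(JY); d=np.asarray(p)[:2]-JO; return np.array([c*d[0]+s*d[1],-s*d[0]+c*d[1]])
def phi_now(o):
    w,x,y,z=o['orientation']; return np.arctan2(2*(x*y+w*z),1-2*(y*y+z*z))
def go(x,y,z,phi=None):
    """print the offset/turn from present pose to target (tool pointing down)"""
    o=manip.get_obs(); p=o['eef_pos']; f=phi_now(o)
    if phi is None: phi=f
    d=np.array([x,y,z])-p
    off=[np.cos(f)*d[0]+np.sin(f)*d[1], np.sin(f)*d[0]-np.cos(f)*d[1], -d[2]]
    q1=np.arctan2(y,x); q6=q1+np.pi/2-phi
    dp=phi-f
    print('offset',np.round(off,4).tolist(),'turn',round(-dp,4),'| phi now',round(f,4),'q6 end~',round(q6,3),'pos',p.round(4),'w',round(float(o['width']),4))
E
python3 - <<'E'
from h import *
d=load('top0'); s=load('side0')
print(onplane(d,390.4,293.5,.024))
# circle of dish rim
im=d['image']; sub=im[278:312,372:412]; g=sub[...,2].astype(np.uint8)
print(cv2.HoughCircles(cv2.resize(cv2.GaussianBlur(g,(3,3),0),None,fx=4,fy=4,interpolation=cv2.INTER_CUBIC),cv2.HOUGH_GRADIENT,1,50,param1=100,param2=15,minRadius=40,maxRadius=65))
p=onplane(d,390.4,293.5,.024); print(proj(s,p))
o=manip.get_obs(); print(o['t'])
go(p[0],p[1],0.15,0.0)
E
```

```text
[ 0.41374902 -0.22135985  0.024     ]
[[[77.5 64.5 45.5]]]
[[370.75187875 239.31198077]]
0.1
offset [0.3474, -0.3594, 0.068] turn 0.2458 | phi now 0.2458 q6 end~ 1.08 pos [ 0.1642 -0.6545  0.218 ] w 0.0932
```

Emit:
{"fn": "servo_tool", "kwargs": {"steps": [{"offset": [0.347,-0.36,0.068],"turn": 0.246},{"offset": [0.347,-0.36,0.068],"turn": 0.246},{"offset": [0.347,-0.36,0.068],"turn": 0.246},{"offset": [0.347,-0.36,0.068],"turn": 0.246},{"offset": [0.347,-0.36,0.068],"turn": 0.246},{"offset": [0.347,-0.36,0.068],"turn": 0.246},{"offset": [0.347,-0.36,0.068],"turn": 0.246},{"offset": [0.347,-0.36,0.068],"turn": 0.246},{"offset": [0.347,-0.36,0.068],"turn": 0.246},{"offset": [0.347,-0.36,0.068],"turn": 0.246},{"offset": [0.347,-0.36,0.068],"turn": 0.246},{"offset": [0.347,-0.36,0.068],"turn": 0.246}], "gripper": 0}}

```text
t: 1.1
eef_pos: [0.4113, -0.2231, 0.151]
orientation: [0.0, 1.0, -0.0, 0.0]
ft_force: [0.3, -0.7, -0.1]
width: 0.0928
```

```bash
python3 - <<'E'
from h import *
d=grab('top','top1'); grab('side','side1')
go(.4135,-.222,.15,0)
E
```

```text
offset [0.0009, 0.0014, 0.0003] turn 0.0053 | phi now 0.0053 q6 end~ 1.078 pos [ 0.4126 -0.2206  0.1503] w 0.093
```

View pics/top1.png

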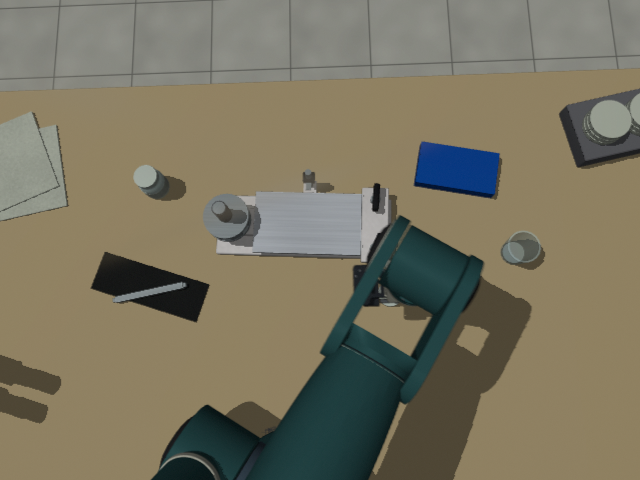

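View pics/side1.png

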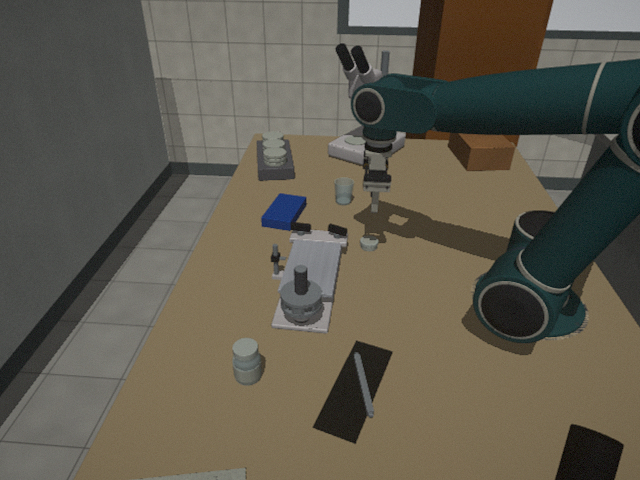

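Only one dish is visible, at (391,294) in top0. The areas the arm hid before are now in view and are empty. Descending to grasp it.

Emit:
{"fn": "servo_tool", "kwargs": {"steps": [{"offset": [0.001,0.001,0.06],"turn": 0},{"offset": [0.001,0.001,0.1],"turn": 0},{"offset": [0.001,0.001,0.13],"turn": 0},{"offset": [0.001,0.001,0.146],"turn": 0},{"offset": [0.001,0.001,0.146],"turn": 0},{"offset": [0.001,0.001,0.146],"turn": 0}]}}

```text
t: 1.7
eef_pos: [0.4114, -0.2264, 0.0044]
orientation: [-0.0, 1.0, -0.0, -0.001]
ft_force: [0.4, -0.1, -0.5]
width: 0.0927
```

Emit:
{"fn": "servo_tool", "kwargs": {"steps": [{"offset": [0,0,0],"turn": 0},{"offset": [0,0,0],"turn": 0},{"offset": [0,0,0],"turn": 0},{"offset": [0,0,0],"turn": 0},{"offset": [0,0,0],"turn": 0},{"offset": [0,0,0],"turn": 0},{"offset": [0,0,0],"turn": 0},{"offset": [0,0,0],"turn": 0}], "gripper": 1, "squeeze": 20}}

```text
t: 2.37
eef_pos: [0.412, -0.2261, 0.0054]
orientation: [0.0, 1.0, -0.0, 0.0]
ft_force: [-0.8, 1.3, 3.0]
width: 0.0555
```

Emit:
{"fn": "servo_tool", "kwargs": {"steps": [{"offset": [0,0,-0.04],"turn": 0},{"offset": [0,0,-0.08],"turn": 0},{"offset": [0,0,-0.12],"turn": 0},{"offset": [0,0,-0.13],"turn": 0},{"offset": [0,0,-0.13],"turn": 0},{"offset": [0,0,-0.13],"turn": 0}]}}

```text
t: 2.87
eef_pos: [0.412, -0.2261, 0.1349]
orientation: [0.0, 1.0, -0.0, 0.0]
ft_force: [0.4, -0.6, -0.7]
width: 0.0553
```

```bash
python3 - <<'E'
from h import *
x,y=jw(-.005,-.045); print(x,y)
go(x,y,.135,-.055)
E
```

```text
0.565511480605158 -0.08715335460268439
offset [0.1535, -0.139, -0.0001] turn 0.0548 | phi now -0.0002 q6 end~ 1.473 pos [ 0.412  -0.2261  0.1349] w 0.0553
```

Emit:
{"fn": "servo_tool", "kwargs": {"steps": [{"offset": [0.03,-0.027,0],"turn": 0.02},{"offset": [0.06,-0.054,0],"turn": 0.03},{"offset": [0.09,-0.081,0],"turn": 0.055},{"offset": [0.12,-0.108,0],"turn": 0.055},{"offset": [0.145,-0.13,0],"turn": 0.055},{"offset": [0.153,-0.139,0],"turn": 0.055},{"offset": [0.153,-0.139,0.03],"turn": 0.055},{"offset": [0.153,-0.139,0.055],"turn": 0.055},{"offset": [0.153,-0.139,0.07],"turn": 0.055},{"offset": [0.153,-0.139,0.076],"turn": 0.055},{"offset": [0.153,-0.139,0.076],"turn": 0.055},{"offset": [0.153,-0.139,0.076],"turn": 0.055}]}}

```text
t: 3.87
eef_pos: [0.5643, -0.0872, 0.0583]
orientation: [-0.0, 1.0, -0.028, -0.001]
ft_force: [-0.3, -0.4, -0.7]
width: 0.0557
```

```bash
python3 - <<'E'
from h import *
d=grab('side','side2'); print({k:np.round(manip.get_obs()[k],3) for k in('eef_pos','ft_force','width')})
cv2.imwrite('pics/c3.png',cv2.resize(d['image'][150:345,250:420,::-1],None,fx=3,fy=3,interpolation=cv2.INTER_CUBIC))
E
```

```text
{'eef_pos': array([ 0.565, -0.087,  0.059]), 'ft_force': array([-0.366, -0.311, -1.585]), 'width': np.float64(0.056)}
```

View pics/c3.png

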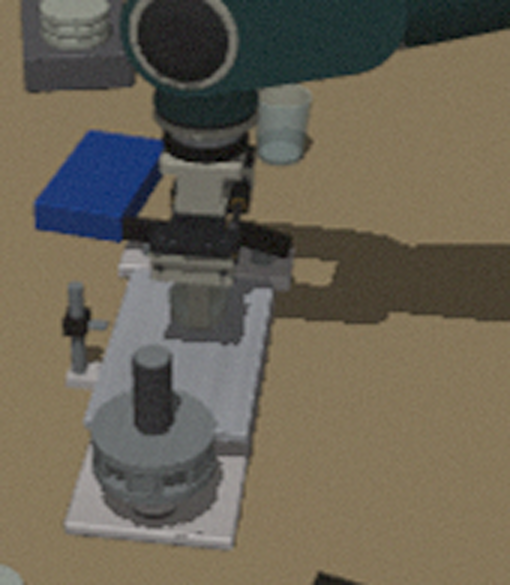

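Emit:
{"fn": "servo_tool", "kwargs": {"steps": [{"offset": [0,0,0.002],"turn": 0},{"offset": [0,0,0.003],"turn": 0},{"offset": [0,0,0.0035],"turn": 0},{"offset": [0,0,0.0035],"turn": 0}]}}

```text
t: 4.25
eef_pos: [0.5649, -0.0871, 0.0558]
orientation: [0.0, 1.0, -0.028, 0.0]
ft_force: [-0.4, -0.0, -0.2]
width: 0.0553
```

Emit:
{"fn": "servo_tool", "kwargs": {"steps": [{"offset": [0,0,0.001],"turn": 0},{"offset": [0,0,0.001],"turn": 0}]}}

```text
t: 4.42
eef_pos: [0.565, -0.0871, 0.0548]
orientation: [0.0, 1.0, -0.028, 0.0]
ft_force: [-1.0, -0.2, 0.2]
width: 0.0554
```

Emit:
{"fn": "servo_tool", "kwargs": {"steps": [{"offset": [0,0,0],"turn": 0},{"offset": [0,0,0],"turn": 0},{"offset": [0,0,0],"turn": 0},{"offset": [0,0,0],"turn": 0},{"offset": [0,0,0],"turn": 0},{"offset": [0,0,0],"turn": 0}], "gripper": 0.1}}

```text
t: 4.92
eef_pos: [0.565, -0.0871, 0.0548]
orientation: [-0.0, 1.0, -0.028, 0.0]
ft_force: [-0.2, 0.4, 0.1]
width: 0.0834
```

```bash
python3 - <<'E'
from h import *
o=manip.get_obs();print(o['width'],o['ft_force'],o['eef_pos'])
E
```

```text
0.08344348179579322 [-0.17759086  0.40838938  0.13904381] [ 0.56497475 -0.08708252  0.05478243]
```

Emit:
{"fn": "servo_tool", "kwargs": {"steps": [{"offset": [0,0,-0.03],"turn": 0},{"offset": [0,0,-0.07],"turn": 0},{"offset": [0,0,-0.11],"turn": 0},{"offset": [0,0,-0.15],"turn": 0},{"offset": [0,0,-0.19],"turn": 0},{"offset": [-0.04,0,-0.2],"turn": 0},{"offset": [-0.08,-0.02,-0.2],"turn": 0},{"offset": [-0.12,-0.06,-0.2],"turn": 0},{"offset": [-0.15,-0.1,-0.2],"turn": 0},{"offset": [-0.15,-0.14,-0.2],"turn": 0},{"offset": [-0.15,-0.17,-0.2],"turn": 0},{"offset": [-0.15,-0.17,-0.2],"turn": 0}]}}

```text
t: 5.92
eef_pos: [0.4234, 0.0951, 0.2553]
orientation: [-0.001, 1.0, -0.026, 0.001]
ft_force: [0.2, -1.1, 0.3]
width: 0.0836
```

```bash
python3 - <<'E'
from h import *
d=grab('top','top2'); s=grab('side','side2b')
cv2.imwrite('pics/c4.png',cv2.resize(s['image'][215:345,250:390,::-1],None,fx=4.5,fy=4.5,interpolation=cv2.INTER_CUBIC))
o=manip.get_obs();print(o['width'],o['eef_pos'])
E
```

```text
0.08372676812488472 [0.42423726 0.09249665 0.2549294 ]
```

View pics/top2.png

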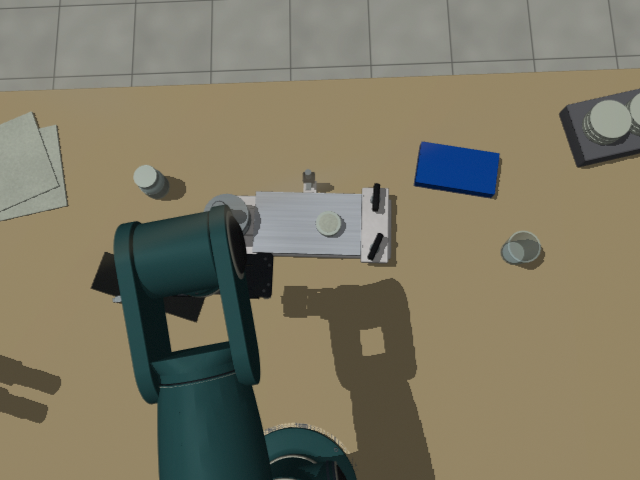

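View pics/c4.png

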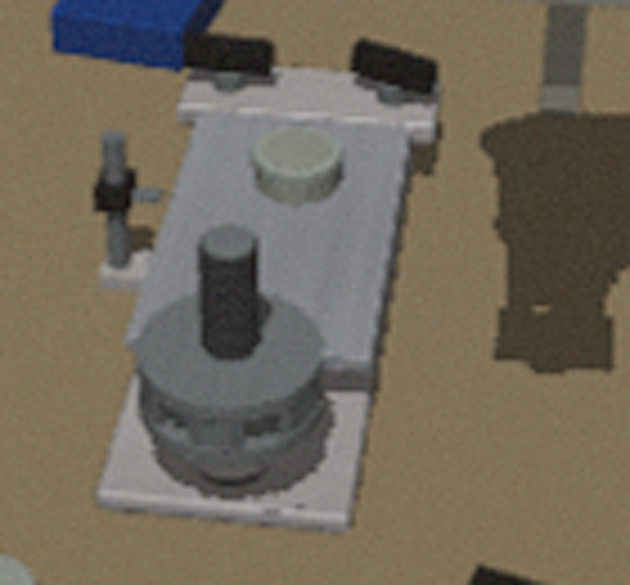

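The dish stands on the plate at top px (329,224). In the side crop two collar holes face the camera, at crop (172,417) and (263,420). I'll compute their angles and the pointer height.

```bash
cat >> h.py <<'E'
def cyl(d,u,v,ax,r):
    c,k=ray(d,u,v); a=k[0]**2+k[1]**2; e=c[:2]-ax; b=2*(e@k[:2]); cc=e@e-r*r
    D=b*b-4*a*cc
    if D<0: return None
    s=(-b-np.sqrt(D))/(2*a); p=c+s*k
    return p,np.degrees(np.arctan2(p[1]-ax[1],p[0]-ax[0]))
E
python3 - <<'E'
from h import *
s=load('side2b'); ax=jw(0,.175); print('axis',ax)
im=s['image']
cv2.imwrite('pics/c5.png',cv2.resize(im[270:335,265:340,::-1],None,fx=10,fy=9,interpolation=cv2.INTER_CUBIC))
for u,v in [(172,417),(263,420)]:
    print(cyl(s,u/4.5+250,v/4.5+215,ax,.05))
# unwrapped collar: sample image intensity on cylinder surface
C=[]
for z in np.arange(.056,.097,.004):
    row=[]
    for a in range(20,165,5):
        P=np.array([ax[0]+.05*np.cos(np.radians(a)),ax[1]+.05*np.sin(np.radians(a)),z]); u,v=proj(s,P)[0]
        row.append(int(im[int(round(v)),int(round(u))].mean()))
    C.append(row)
print('deg',list(range(20,165,5)))
for z,r in zip(np.arange(.056,.097,.004),C): print(round(z,3),r)
E
```

```text
axis [0.58270751 0.13223055]
(array([0.61540474, 0.17005767, 0.07215499]), np.float64(49.16033694153833))
(array([0.56658481, 0.1795598 , 0.08208949]), np.float64(108.81140453453607))
deg [20, 25, 30, 35, 40, 45, 50, 55, 60, 65, 70, 75, 80, 85, 90, 95, 100, 105, 110, 115, 120, 125, 130, 135, 140, 145, 150, 155, 160]
0.056 [76, 74, 88, 98, 96, 92, 91, 82, 82, 91, 83, 86, 84, 84, 86, 82, 84, 76, 80, 80, 79, 76, 82, 77, 79, 81, 73, 78, 75]
0.06 [75, 76, 69, 88, 110, 106, 106, 91, 100, 93, 89, 89, 93, 84, 87, 85, 82, 77, 78, 75, 75, 71, 75, 80, 71, 79, 76, 75, 76]
0.064 [76, 75, 73, 69, 92, 108, 95, 112, 99, 79, 80, 96, 88, 90, 86, 81, 90, 99, 88, 84, 83, 65, 73, 70, 69, 78, 81, 79, 75]
0.068 [68, 76, 61, 73, 61, 88, 88, 96, 98, 77, 82, 83, 86, 84, 75, 74, 108, 103, 108, 100, 93, 92, 70, 74, 75, 59, 64, 71, 105]
0.072 [65, 80, 64, 61, 58, 53, 82, 56, 63, 79, 81, 85, 88, 87, 78, 76, 98, 92, 102, 92, 82, 72, 69, 83, 80, 66, 65, 75, 90]
0.076 [76, 75, 80, 64, 61, 57, 53, 66, 71, 74, 79, 86, 89, 85, 78, 81, 57, 55, 61, 58, 78, 71, 67, 67, 75, 75, 73, 73, 135]
0.08 [92, 97, 78, 75, 76, 92, 76, 75, 72, 80, 77, 76, 85, 85, 78, 74, 56, 61, 59, 62, 73, 74, 65, 65, 68, 75, 61, 113, 76]
0.084 [108, 108, 97, 92, 84, 81, 81, 82, 83, 86, 85, 91, 79, 77, 79, 77, 67, 67, 56, 60, 71, 66, 67, 69, 69, 62, 61, 73, 77]
0.088 [106, 110, 108, 109, 100, 93, 89, 103, 92, 89, 94, 83, 89, 89, 86, 86, 82, 87, 81, 77, 78, 67, 60, 63, 62, 61, 62, 76, 79]
0.092 [106, 106, 108, 108, 108, 106, 105, 105, 109, 103, 107, 92, 99, 96, 101, 95, 88, 91, 82, 79, 80, 78, 66, 64, 58, 54, 68, 78, 87]
0.096 [105, 107, 106, 103, 106, 103, 109, 108, 104, 106, 103, 102, 103, 111, 107, 105, 104, 104, 85, 100, 95, 97, 68, 72, 54, 56, 68, 82, 105]
```

View pics/c5.png

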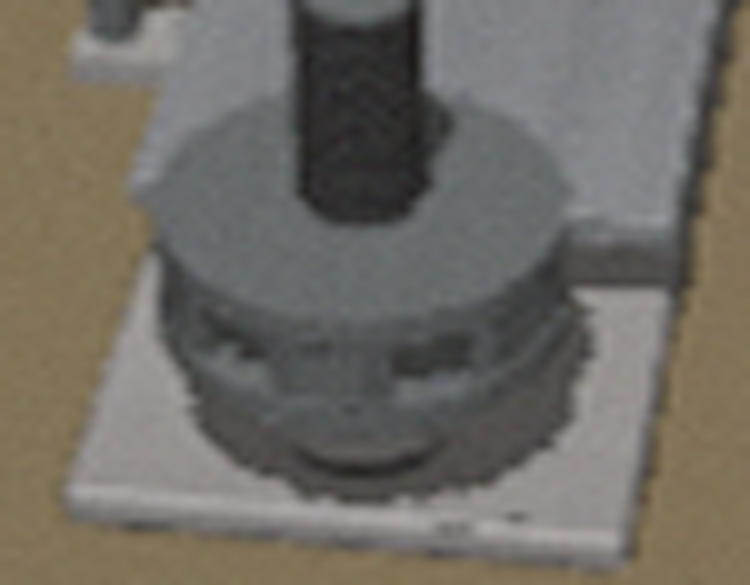

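```bash
python3 - <<'E'
from h import *
s=load('side2b'); ax=jw(0,.175)
def c2(u,v): return np.array([u/4.5+250,v/4.5+215])
F={'coltop':((229,241),(*ax,.166)),'pBL':((368,362),(*jw(-.07,.12),.05)),'pTR':None}
obs=[('coltop',c2(229,241),(*ax,.166)),('plate -x+y',c2(376,364),(*jw(-.07,.12),.05)),('plate +x+y',c2(127,342),(*jw(.07,.12),.05)),
('slab -x+y',c2(350,514),(*jw(-.07,.2),.014)),('slab +x+y',c2(97,494),(*jw(.07,.2),.014)),('brk -x+y',c2(434,124),(*jw(-.085,-.12),.052)),('brk +x+y',c2(181,106),(*jw(.085,-.12),.052)),('brk+x-y',c2(209,73),(*jw(.085,-.18),.052)),('posttop',c2(114,138),(*jw(.1,0),.105)),('dish',c2(297,147),(*jw(0,-.047),.074))]
for n,p,P in obs: 
    q=proj(s,np.array(P))[0]; print(n,p.round(1),q.round(1),(p-q).round(1))
E
```

```text
coltop [300.9 268.6] [303.3 266.8] [-2.4  1.8]
plate -x+y [333.6 295.9] [334.6 293.6] [-1.1  2.3]
plate +x+y [278.2 291. ] [280.1 288.6] [-1.9  2.4]
slab -x+y [327.8 329.2] [330.8 325.9] [-3.   3.3]
slab +x+y [271.6 324.8] [274.2 320.3] [-2.6  4.5]
brk -x+y [346.4 242.6] [348.4 241.9] [-2.   0.6]
brk +x+y [290.2 238.6] [291.2 237.4] [-1.   1.2]
brk+x-y [296.4 231.2] [294.7 226.9] [1.7 4.3]
posttop [275.3 245.7] [277.3 244.1] [-2.   1.6]
dish [316.  247.7] [316.3 247. ] [-0.3  0.6]
```

```bash
cat >> h.py <<'E'
def fixside(s):
    """side camera with its pose refined on known jack points (px measured in side2b)"""
    import os
    s=dict(s)
    if os.path.exists('sidefix.npz'):
        f=np.load('sidefix.npz'); s['rvec']=f['r']; s['tvec']=f['t']
    return s
E
python3 - <<'E'
from h import *
s=load('side2b'); d=load('top2'); ax=jw(0,.175)
def c2(u,v): return np.array([u/4.5+250,v/4.5+215])
obs=[('coltop',c2(229,241),(*ax,.166)),('plate -x+y',c2(376,364),(*jw(-.07,.12),.05)),('plate +x+y',c2(127,342),(*jw(.07,.12),.05)),
('slab -x+y',c2(350,514),(*jw(-.07,.2),.014)),('slab +x+y',c2(97,494),(*jw(.07,.2),.014)),('brk -x+y',c2(434,124),(*jw(-.085,-.12),.052)),('brk +x+y',c2(181,106),(*jw(.085,-.12),.052)),('posttop',c2(114,138),(*jw(.1,0),.105)),('dish',c2(297,147),(*jw(0,-.047),.074))]
P=np.array([o[2] for o in obs],float); p=np.array([o[1] for o in obs],float)
K=np.array([[s['fx'],0,s['cx']],[0,s['fy'],s['cy']],[0,0,1.]])
r,t=cv2.solvePnPRefineLM(P,p,K,None,np.array(s['rvec'],float).reshape(3,1).copy(),np.array(s['tvec'],float).reshape(3,1).copy())
np.savez('sidefix.npz',r=r.ravel(),t=t.ravel())
print(np.ravel(s['rvec']),r.ravel(),np.ravel(s['tvec']),t.ravel())
s2=fixside(s); print((p-proj(s2,P)).round(1))
im=d['image']; sub=im[208:242,312:348]; g=cv2.resize(cv2.GaussianBlur(sub[...,1],(3,3),0),None,fx=4,fy=4,interpolation=cv2.INTER_CUBIC)
# dish greenish-white lid: use (g - b)
m=(sub[...,1].astype(int)-sub[...,2].astype(int)); mm=(m>8).astype(np.uint8); n,l,st,ce=cv2.connectedComponentsWithStats(mm); i=1+np.argmax(st[1:,4]); print('dish',st[i],ce[i]+[312,208], onplane(d,*(ce[i]+[312,208]),.074), wj(onplane(d,*(ce[i]+[312,208]),.074)))
for u,v in [(289,308.7),(308.2,309.4)]:
    q=cyl(s2,u,v,ax,.05); print(q)
E
```

```text
[ 0.11809663 -2.73665395  1.46345014] [ 0.11946231 -2.7321716   1.4511091 ] [0.56402312 0.14014954 1.27383372] [0.56013861 0.14188726 1.24839692]
[[ 0.3 -0.7]
 [ 0.4 -0.2]
 [ 0.4 -0. ]
 [-1.3  0.1]
 [-0.1  1.3]
 [-1.4 -0.2]
 [ 0.4  0.2]
 [ 0.2  0.1]
 [ 1.1 -0.6]]
dish [  5   3  23  24 393] [328.12977099 222.60814249] [ 0.56672287 -0.08843366  0.074     ] [-0.00371945 -0.04621113]
(array([0.6060069 , 0.17647011, 0.08498587]), np.float64(62.225833204708614))
(array([0.56169581, 0.17760133, 0.08718065]), np.float64(114.84937157618589))
```

```bash
cat >> h.py <<'E'
def shift(s,du,dv):
    s=dict(s); s['cx']=float(s['cx'])+du; s['cy']=float(s['cy'])+dv; return s
def unwrap(s,ax,zc,name):
    im=s['image']; a=np.radians(np.arange(10,181,.5)); z=np.arange(zc+.024,zc-.0241,-.0005)
    A,Z=np.meshgrid(a,z); P=np.stack([ax[0]+.05*np.cos(A),ax[1]+.05*np.sin(A),Z],-1).reshape(-1,3)
    q=proj(s,P).reshape(len(z),len(a),2).astype(np.float32)
    w=cv2.remap(im,q[...,0],q[...,1],cv2.INTER_CUBIC)
    w=cv2.resize(w[:,:,::-1],None,fx=2,fy=3)
    w=cv2.convertScaleAbs(w,alpha=1.8)
    for k in range(20,181,10): cv2.putText(w,str(k),(4*(k-10)-10,10),0,.35,(0,255,255),1); cv2.line(w,(4*(k-10),12),(4*(k-10),18),(0,255,255),1)
    cv2.imwrite(name,w)
E
python3 - <<'E'
from h import *
s=load('side2b'); ax=jw(0,.175)
s1=shift(s,-2.4,2.2)
o=s['image'][270:335,265:340,::-1]; o=cv2.resize(o,None,fx=10,fy=9,interpolation=cv2.INTER_CUBIC)
for cam,col in ((s1,(0,0,255)),(fixside(s),(0,255,0))):
  for z,r in ((.096,.05),(.056,.05)):
    a=np.linspace(0,2*np.pi,100); P=np.stack([ax[0]+r*np.cos(a),ax[1]+r*np.sin(a),0*a+z],-1)
    q=proj(cam,P); q=((q-[265,270])*[10,9]).astype(int); cv2.polylines(o,[q],True,col,1)
cv2.imwrite('pics/c6.png',o)
unwrap(s1,ax,.076,'pics/u1.png')
E
```

```text
(no output)
```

View pics/c6.png

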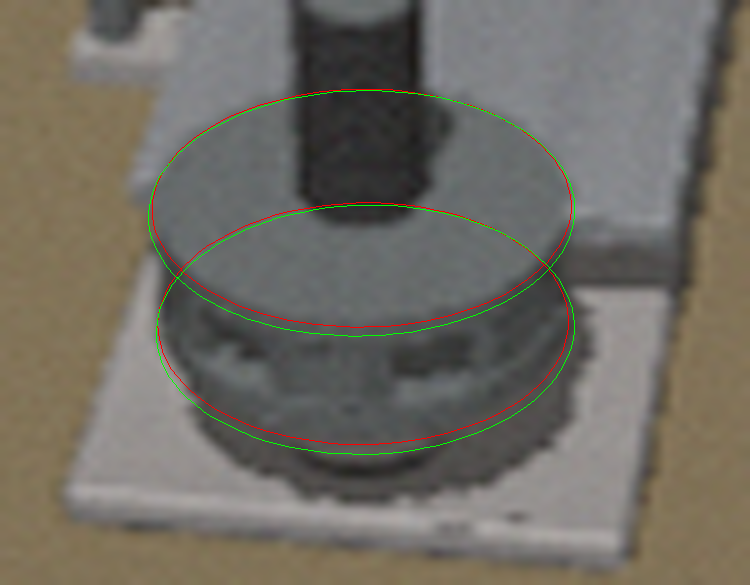

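View pics/u1.png

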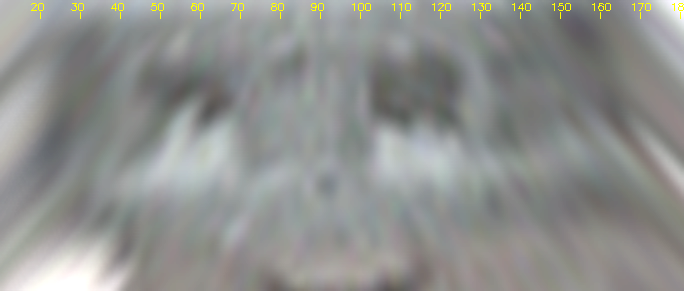

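The overlay with a local shift fits the collar. The holes sit near 56° and 116° in world, so also 176° and 236°. I'll insert at 116° and sweep counterclockwise. First I'll check that the bar is where it was and get its pose.

```bash
python3 - <<'E'
from h import *
d=load('top1'); s0=load('side0'); s2=load('side2b')
a=s0['image'][330:450,300:410].astype(int); b=s2['image'][330:450,300:410].astype(int); print('diff px',(abs(a-b).sum(2)>90).sum())
im=d['image'].astype(int); sub=np.zeros(im.shape[:2],bool); sub[250:325,85:215]=1
def ln(mask,z,name):
    n,l,st,ce=cv2.connectedComponentsWithStats((mask&sub).astype(np.uint8)); i=1+np.argmax(st[1:,4])
    r=cv2.minAreaRect(np.argwhere(l==i)[:,::-1].astype(np.float32)); bx=cv2.boxPoints(r)
    W=np.array([onplane(d,*p,z)[:2] for p in bx]); c=W.mean(0)
    e=[W[1]-W[0],W[2]-W[1]]; L=max(e,key=np.linalg.norm); S=min(e,key=np.linalg.norm)
    print(name,'c',c.round(4),'L',np.linalg.norm(L).round(4),np.linalg.norm(S).round(4),'ang',np.degrees(np.arctan2(L[1],L[0])).round(2)%180)
ln((im.sum(2)>200)&(im[...,2]>im[...,0]-5),.015,'bar')
full=(im.sum(2)<110)|((im.sum(2)>200)&(im[...,2]>im[...,0]-5)); ln(full,.003,'mat')
o=manip.get_obs(); print(o['eef_pos'],o['q'])
E
```

```text
diff px 0
bar c [0.4317 0.321 ] L 0.1675 0.0141 ang 100.94
mat c [0.4404 0.3261] L 0.2623 0.1018 ang 71.51
[0.42423726 0.09249665 0.2549294 ] [ 1.55892050e-01 -4.31547492e-01  1.86845493e+00  2.44113077e-05
  1.70428412e+00  1.77819567e+00]
```

```bash
python3 - <<'E'
from h import *
go(.4317,.321,.10,1.761)
E
```

```text
offset [-0.0043, -0.2286, 0.1549] turn -1.8125 | phi now -0.0515 q6 end~ 0.449 pos [0.4242 0.0925 0.2549] w 0.0837
```

Emit:
{"fn": "servo_tool", "kwargs": {"steps": [{"offset": [-0.004,-0.04,0],"turn": -0.125},{"offset": [-0.004,-0.08,0],"turn": -0.25},{"offset": [-0.004,-0.12,0],"turn": -0.375},{"offset": [-0.004,-0.16,0.02],"turn": -0.5},{"offset": [-0.004,-0.2,0.04],"turn": -0.625},{"offset": [-0.004,-0.228,0.07],"turn": -0.75},{"offset": [-0.004,-0.228,0.1],"turn": -0.875},{"offset": [-0.004,-0.228,0.13],"turn": -1.0},{"offset": [-0.004,-0.228,0.155],"turn": -1.125},{"offset": [-0.004,-0.228,0.155],"turn": -1.25},{"offset": [-0.004,-0.228,0.155],"turn": -1.375},{"offset": [-0.004,-0.228,0.155],"turn": -1.5}]}}

```text
t: 7.02
eef_pos: [0.4341, 0.3173, 0.0989]
orientation: [0.0, 0.749, 0.663, -0.001]
ft_force: [-0.3, -0.3, 0.9]
width: 0.0842
```

Emit:
{"fn": "servo_tool", "kwargs": {"steps": [{"offset": [0,0,0],"turn": -0.12},{"offset": [0,0,0],"turn": -0.24},{"offset": [0,0,0],"turn": -0.312},{"offset": [0,0,0],"turn": -0.312},{"offset": [0,0,0],"turn": -0.312}]}}

```text
t: 7.43
eef_pos: [0.4339, 0.3177, 0.0996]
orientation: [0.0, 0.64, 0.768, -0.0]
ft_force: [0.9, 0.3, 0.1]
width: 0.0836
```

```bash
python3 - <<'E'
from h import *
go(.4317,.321,.006,1.761)
s=grab('side','side3'); cv2.imwrite('pics/c7.png',cv2.resize(s['image'][280:450,300:430,::-1],None,fx=3.5,fy=3.5))
E
```

```text
offset [0.0036, -0.0016, 0.0936] turn -0.0081 | phi now 1.7529 q6 end~ 0.449 pos [0.4339 0.3177 0.0996] w 0.0836
```

View pics/c7.png

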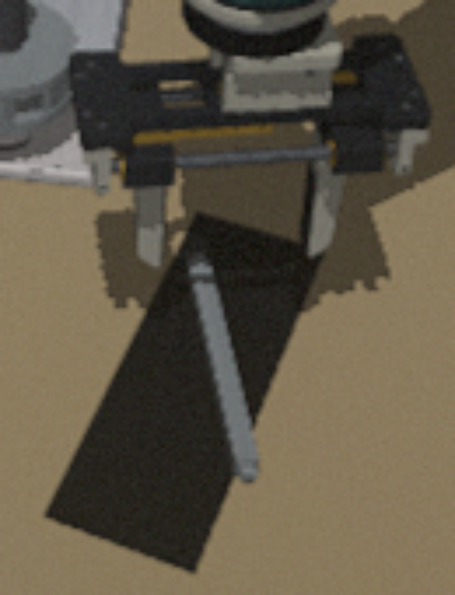

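The gripper is above the bar, which is unchanged on the mat. Descending.

Emit:
{"fn": "servo_tool", "kwargs": {"steps": [{"offset": [0.003,-0.001,0.04],"turn": -0.008},{"offset": [0.003,-0.001,0.075],"turn": -0.008},{"offset": [0.003,-0.001,0.09],"turn": -0.008},{"offset": [0.003,-0.001,0.093],"turn": -0.008},{"offset": [0.003,-0.001,0.093],"turn": -0.008}]}}

```text
t: 7.9
eef_pos: [0.4315, 0.321, 0.0059]
orientation: [-0.0, 0.636, 0.772, -0.001]
ft_force: [-1.0, -0.2, 0.3]
width: 0.0838
```

Emit:
{"fn": "servo_tool", "kwargs": {"steps": [{"offset": [0,0,0],"turn": 0},{"offset": [0,0,0],"turn": 0},{"offset": [0,0,0],"turn": 0},{"offset": [0,0,0],"turn": 0},{"offset": [0,0,0],"turn": 0},{"offset": [0,0,0],"turn": 0},{"offset": [0,0,0],"turn": 0},{"offset": [0,0,0],"turn": 0},{"offset": [0,0,0],"turn": 0},{"offset": [0,0,0],"turn": 0}], "gripper": 1, "squeeze": 50}}

```text
t: 8.73
eef_pos: [0.4316, 0.3215, 0.0067]
orientation: [-0.0, 0.635, 0.772, -0.0]
ft_force: [-1.3, -0.5, -0.2]
width: 0.0215
```

Emit:
{"fn": "servo_tool", "kwargs": {"steps": [{"offset": [0,0,-0.03],"turn": 0},{"offset": [0,0,-0.07],"turn": 0},{"offset": [0,0,-0.11],"turn": 0},{"offset": [0,0,-0.14],"turn": 0},{"offset": [0,0,-0.14],"turn": 0}]}}

```text
t: 9.15
eef_pos: [0.4334, 0.3228, 0.1538]
orientation: [0.001, 0.635, 0.772, 0.004]
ft_force: [0.6, 0.4, -0.1]
width: 0.0005
```

```bash
python3 - <<'E'
from h import *
o=manip.get_obs(); print(o['width'],o['eef_pos'],o['ft_force'],phi_now(o))
s=grab('side','side4'); cv2.imwrite('pics/c8.png',cv2.resize(s['image'][200:450,240:430,::-1],None,fx=3,fy=2.4))
grab('top','top4')
E
```

```text
0.0005335755683449214 [0.43341363 0.32278201 0.15377234] [ 0.58796021  0.39790327 -0.12956914] 1.7648212803742718
```

View pics/c8.png

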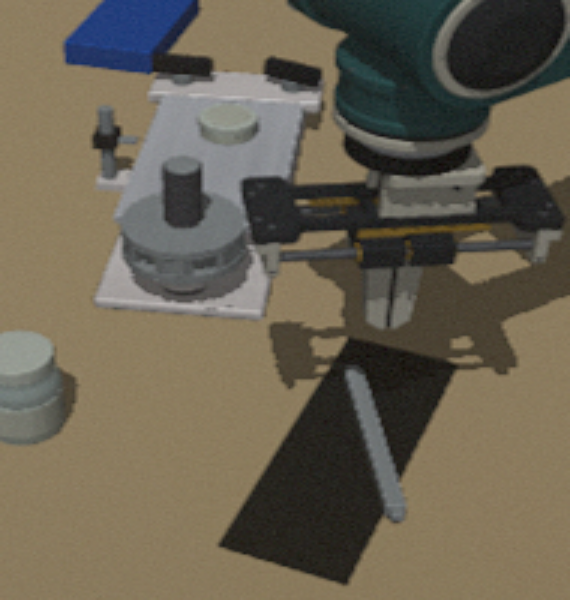

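View pics/top4.png

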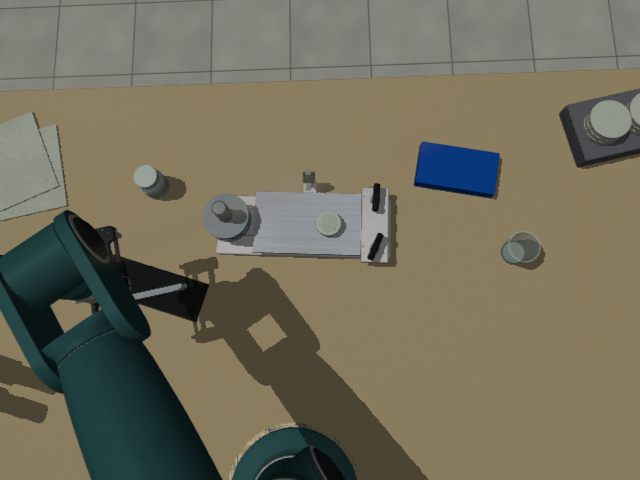

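The fingers were still closing (21 mm open) when I lifted, so the bar stayed on the mat, from crop (354,368) to (398,515), unmoved. I'll open, go back down and wait longer.

Emit:
{"fn": "servo_tool", "kwargs": {"steps": [{"offset": [0,0,0],"turn": 0},{"offset": [0,0,0],"turn": 0},{"offset": [0,0,0],"turn": 0},{"offset": [0,0,0],"turn": 0},{"offset": [0,0,0],"turn": 0},{"offset": [0,0,0],"turn": 0},{"offset": [0,0,0],"turn": 0},{"offset": [0,0,0],"turn": 0}], "gripper": 0.5}}

```text
t: 9.92
eef_pos: [0.4316, 0.3216, 0.1467]
orientation: [-0.0, 0.635, 0.772, -0.0]
ft_force: [0.9, -0.3, -0.2]
width: 0.0455
```

```bash
python3 - <<'E'
from h import *
go(.4317,.321,.006,1.761)
E
```

```text
offset [-0.0006, -0.0, 0.1407] turn 0.0038 | phi now 1.7648 q6 end~ 0.449 pos [0.4316 0.3216 0.1467] w 0.0455
```

Emit:
{"fn": "servo_tool", "kwargs": {"steps": [{"offset": [0,0,0.04],"turn": 0.004},{"offset": [0,0,0.08],"turn": 0.004},{"offset": [0,0,0.115],"turn": 0.004},{"offset": [0,0,0.135],"turn": 0.004},{"offset": [0,0,0.141],"turn": 0.004},{"offset": [0,0,0.141],"turn": 0.004}]}}

```text
t: 10.42
eef_pos: [0.431, 0.3211, 0.005]
orientation: [-0.0, 0.637, 0.771, -0.001]
ft_force: [0.3, -0.1, -0.2]
width: 0.0464
```

Emit:
{"fn": "servo_tool", "kwargs": {"steps": [{"offset": [0,0,0],"turn": 0},{"offset": [0,0,0],"turn": 0},{"offset": [0,0,0],"turn": 0},{"offset": [0,0,0],"turn": 0},{"offset": [0,0,0],"turn": 0},{"offset": [0,0,0],"turn": 0},{"offset": [0,0,0],"turn": 0},{"offset": [0,0,0],"turn": 0},{"offset": [0,0,0],"turn": 0},{"offset": [0,0,0],"turn": 0}], "gripper": 1, "squeeze": 50}}

```text
t: 11.25
eef_pos: [0.4318, 0.3216, 0.006]
orientation: [0.0, 0.637, 0.771, 0.0]
ft_force: [-0.3, -0.4, 4.9]
width: 0.0135
```

Emit:
{"fn": "servo_tool", "kwargs": {"steps": [{"offset": [0,0,-0.02],"turn": 0},{"offset": [0,0,-0.05],"turn": 0},{"offset": [0,0,-0.08],"turn": 0},{"offset": [0,0,-0.11],"turn": 0},{"offset": [0,0,-0.12],"turn": 0},{"offset": [0,0,-0.12],"turn": 0},{"offset": [0,0,-0.12],"turn": 0}]}}

```text
t: 11.83
eef_pos: [0.4314, 0.3214, 0.1245]
orientation: [-0.0, 0.637, 0.771, -0.0]
ft_force: [0.0, -0.4, -2.5]
width: 0.0135
```

```bash
cat >> h.py <<'E'
AX=np.array([0.5823,0.1322])
def crank(alpha_deg,r,z):
    a=np.radians(alpha_deg); go(AX[0]+r*np.cos(a),AX[1]+r*np.sin(a),z,a)
E
python3 - <<'E'
from h import *
o=manip.get_obs(); print(o['width'],o['eef_pos'],o['ft_force'],phi_now(o))
s=grab('side','side5'); cv2.imwrite('pics/c9.png',cv2.resize(s['image'][200:450,240:430,::-1],None,fx=3,fy=2.4))
d=grab('top','top5'); cv2.imwrite('pics/c10.png',cv2.resize(d['image'][180:340,40:280,::-1],None,fx=3,fy=3))
crank(116.3,.16,.126)
E
```

```text
0.013508909550181735 [0.43137805 0.32139646 0.12451734] [ 0.02406564 -0.36372801 -2.52145761] 1.7607658698261377
offset [-0.0598, 0.0705, -0.0026] turn -0.269 | phi now 1.7608 q6 end~ 0.035 pos [0.4309 0.3211 0.1234] w 0.0136
```

View pics/c9.png

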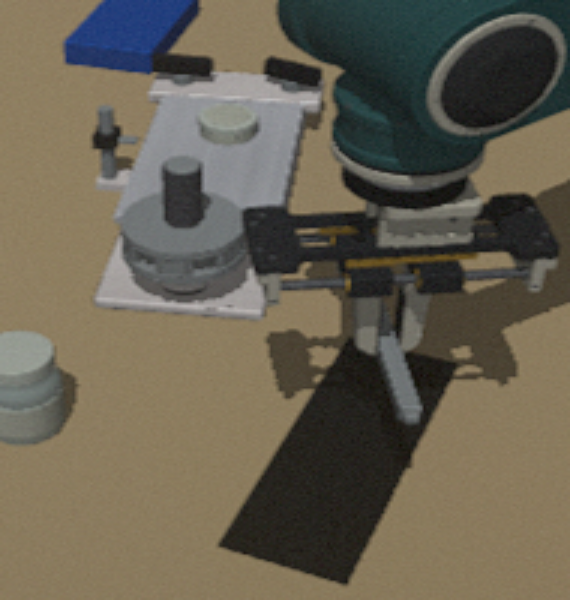

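View pics/c10.png

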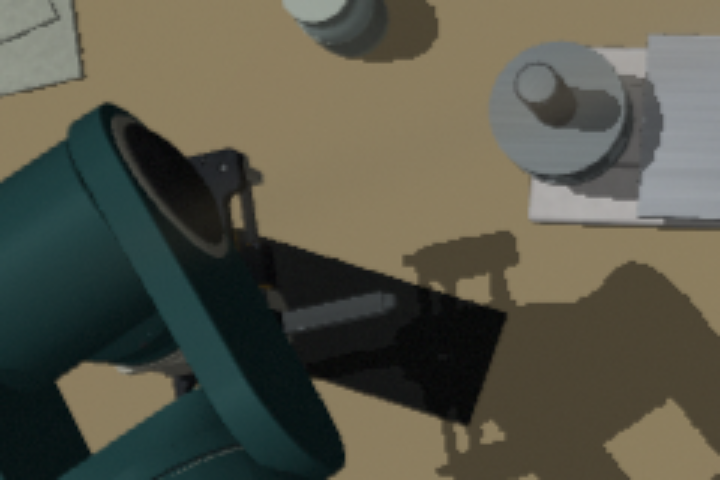

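```bash
python3 - <<'E'
from h import *
d=load('top5'); p=onplane(d,393/3+40,300/3+180,.130); print(p)
t=np.array([.4312,.3213]); v=p[:2]-t; print(np.linalg.norm(v),np.degrees(np.arctan2(-v[1],-v[0])), np.degrees(1.7608))
E
```

```text
[0.44254629 0.23653913 0.13      ]
0.08551691562093418 97.6244261997406 100.88640856663535
```

Emit:
{"fn": "servo_tool", "kwargs": {"steps": [{"offset": [-0.02,0.023,0],"turn": -0.09},{"offset": [-0.04,0.047,0],"turn": -0.18},{"offset": [-0.06,0.07,0],"turn": -0.269},{"offset": [-0.06,0.07,0],"turn": -0.269},{"offset": [-0.06,0.07,0.02],"turn": -0.269},{"offset": [-0.06,0.07,0.04],"turn": -0.269},{"offset": [-0.06,0.07,0.052],"turn": -0.269},{"offset": [-0.06,0.07,0.052],"turn": -0.269},{"offset": [-0.06,0.07,0.052],"turn": -0.269}]}}

```text
t: 12.68
eef_pos: [0.511, 0.2757, 0.0727]
orientation: [-0.001, 0.528, 0.849, -0.001]
ft_force: [0.3, 1.4, -1.7]
width: 0.0134
```

```bash
python3 - <<'E'
from h import *
crank(116.3,.16,.072); o=manip.get_obs(); print(o['width'])
s=grab('side','side6'); cv2.imwrite('pics/c11.png',cv2.resize(s['image'][230:380,250:400,::-1],None,fx=4,fy=4,interpolation=cv2.INTER_CUBIC))
d=grab('top','top6'); cv2.imwrite('pics/c12.png',cv2.resize(d['image'][150:300,120:300,::-1],None,fx=4,fy=4,interpolation=cv2.INTER_CUBIC))
E
```

```text
offset [-0.0002, 0.0003, 0.0007] turn 0.0001 | phi now 2.0299 q6 end~ 0.035 pos [0.511  0.2757 0.0727] w 0.0134
0.013380614166160942
```

View pics/c11.png

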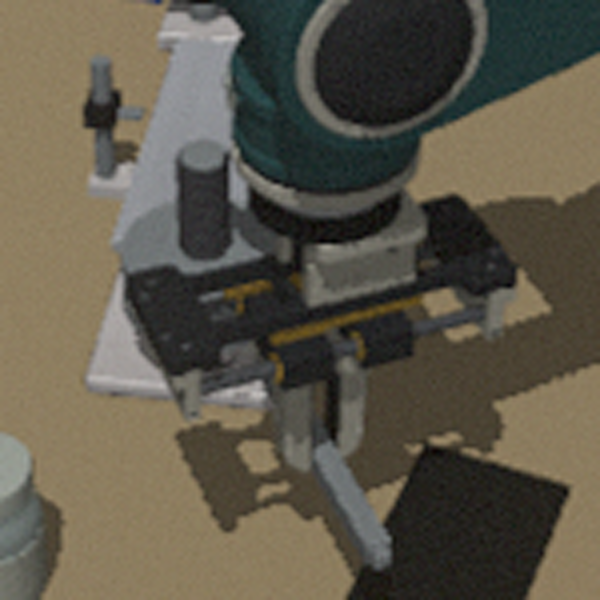

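View pics/c12.png

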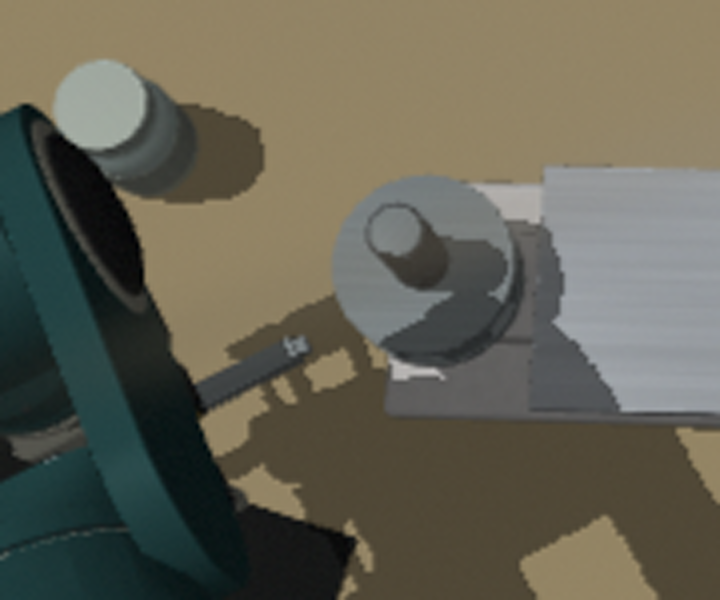

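```bash
python3 - <<'E'
from h import *
d=load('top6')
f=lambda u,v,z: onplane(d,u/4+120,v/4+150,z)
# bar top face edges: end center & body center
e=f(297,345,.081); b=f(203,396,.083); cc=f(425,269,.096); ct=f(396,230,.166)
print('end',e,'body',b,'collar',cc,'coltop',ct)
im=d['image'][150:300,120:300]
v=e-b; print('bar ang',np.degrees(np.arctan2(-v[1],-v[0])))
c=(cc+ct)[:2]/2; w=e[:2]-c; print('end->axis dist',np.linalg.norm(w),'ang',np.degrees(np.arctan2(w[1],w[0])))
E
```

```text
end [0.54315482 0.20333384 0.081     ] body [0.51599245 0.25346982 0.083     ] collar [0.57992564 0.13074004 0.096     ] coltop [0.58367717 0.13167431 0.166     ]
bar ang 118.44768681484776
end->axis dist 0.08182795282998433 ang 118.183095628499
```

The bar's line passes through the collar axis to within 2°. Inserting in small steps while watching the force.

Emit:
{"fn": "servo_tool", "kwargs": {"steps": [{"offset": [-0.01,0,0],"turn": 0},{"offset": [-0.02,0,0],"turn": 0},{"offset": [-0.025,0,0],"turn": 0},{"offset": [-0.03,0,0],"turn": 0},{"offset": [-0.03,0,0],"turn": 0}]}}

```text
t: 13.2
eef_pos: [0.5256, 0.2479, 0.074]
orientation: [0.0, 0.528, 0.849, 0.0]
ft_force: [-0.1, -0.1, -1.9]
width: 0.0135
```

Emit:
{"fn": "servo_tool", "kwargs": {"steps": [{"offset": [-0.003,0,0],"turn": 0},{"offset": [-0.006,0,0],"turn": 0},{"offset": [-0.008,0,0],"turn": 0},{"offset": [-0.008,0,0],"turn": 0}]}}

```text
t: 13.53
eef_pos: [0.528, 0.2432, 0.0738]
orientation: [-0.001, 0.528, 0.85, 0.001]
ft_force: [-5.0, 13.1, -1.9]
width: 0.0133
```

Emit:
{"fn": "servo_tool", "kwargs": {"steps": [{"offset": [-0.003,0,0],"turn": 0},{"offset": [-0.006,0,0],"turn": 0},{"offset": [-0.008,0,0],"turn": 0},{"offset": [-0.008,0,0],"turn": 0}]}}

```text
t: 13.87
eef_pos: [0.5292, 0.2404, 0.0738]
orientation: [-0.005, 0.527, 0.85, 0.003]
ft_force: [-24.1, 46.8, 0.7]
width: 0.0135
```

```bash
python3 - <<'E'
from h import *
crank(116.3,.113,.072); o=manip.get_obs(); print(o['width'],o['ft_force'],o['torque'])
s=grab('side','side7'); cv2.imwrite('pics/c13.png',cv2.resize(s['image'][230:380,250:400,::-1],None,fx=4,fy=4,interpolation=cv2.INTER_CUBIC))
d=grab('top','top7'); cv2.imwrite('pics/c14.png',cv2.resize(d['image'][150:300,120:300,::-1],None,fx=4,fy=4,interpolation=cv2.INTER_CUBIC))
E
```

```text
offset [-0.0075, -0.0003, 0.0018] turn 0.0017 | phi now 2.0315 q6 end~ -0.046 pos [0.5292 0.2404 0.0738] w 0.0135
0.01347706095745053 [-24.13483313  46.81782286   0.66462769] [ 8.30119947  4.19536468 -0.45261138]
```

View pics/c14.png

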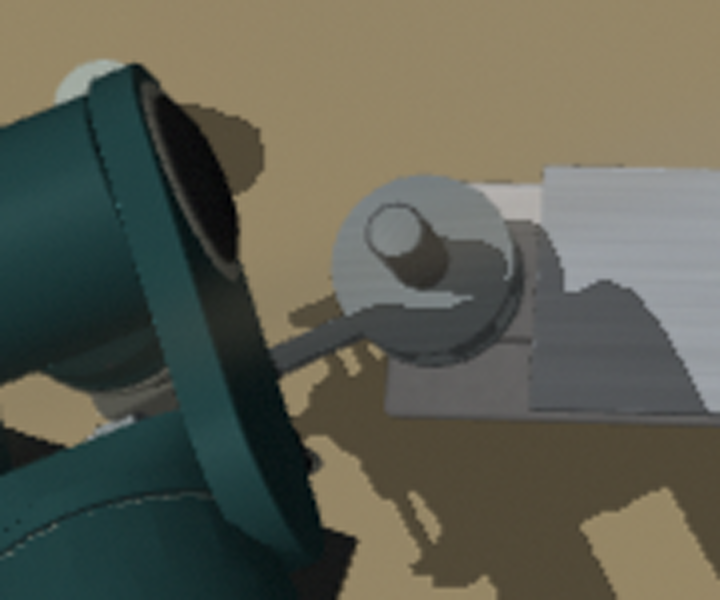

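The bar met 52 N with its reduced tip about 7 mm into the hole, so the shoulder is catching on the rim, which means 3–5 mm of misalignment. I'll back off straight away and correct.

Emit:
{"fn": "servo_tool", "kwargs": {"steps": [{"offset": [0.01,0,0],"turn": 0},{"offset": [0.02,0,0],"turn": 0},{"offset": [0.03,0,0],"turn": 0},{"offset": [0.03,0,0],"turn": 0},{"offset": [0.03,0,0],"turn": 0}]}}

```text
t: 14.38
eef_pos: [0.5187, 0.2617, 0.0738]
orientation: [0.0, 0.527, 0.85, -0.0]
ft_force: [0.7, -0.6, -1.0]
width: 0.0138
```

```bash
python3 - <<'E'
from h import *
crank(114,.14,.071); o=manip.get_obs(); print(o['width'],o['ft_force'])
d=grab('top','top8'); s=grab('side','side8')
cv2.imwrite('pics/c15.png',cv2.resize(d['image'][180:270,160:270,::-1],None,fx=7,fy=6.5,interpolation=cv2.INTER_CUBIC))
cv2.imwrite('pics/c16.png',cv2.resize(s['image'][260:380,260:370,::-1],None,fx=6,fy=5,interpolation=cv2.INTER_CUBIC))
E
```

```text
offset [-0.0044, 0.0052, 0.0028] turn 0.0409 | phi now 2.0306 q6 end~ 0.041 pos [0.5187 0.2617 0.0738] w 0.0138
0.013791802102401106 [ 0.65078415 -0.64161558 -1.01382798]
```

View pics/c15.png

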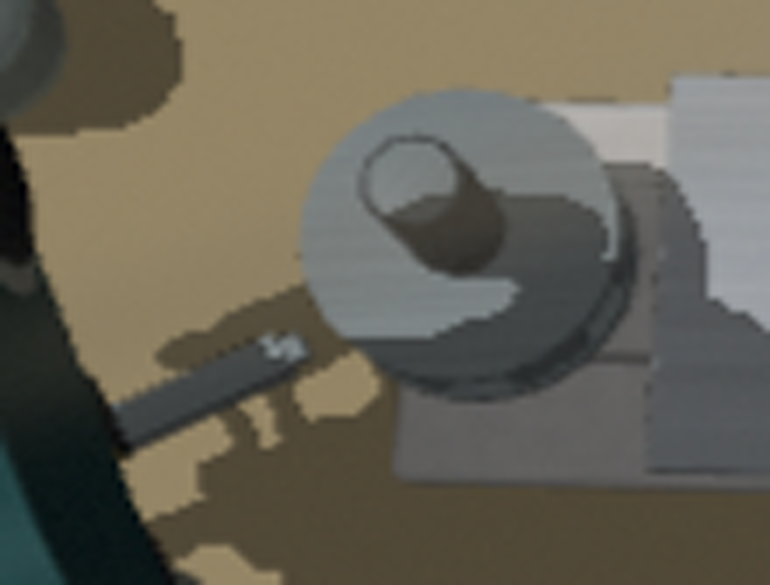

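View pics/c16.png

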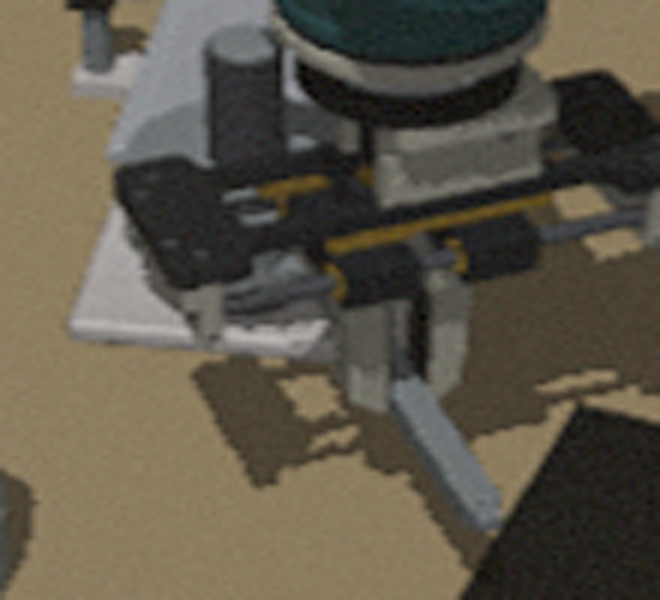

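Emit:
{"fn": "servo_tool", "kwargs": {"steps": [{"offset": [0,0.0035,0.002],"turn": 0},{"offset": [-0.005,0.0035,0.002],"turn": 0},{"offset": [-0.01,0.0035,0.002],"turn": 0},{"offset": [-0.015,0.0035,0.002],"turn": 0},{"offset": [-0.018,0.0035,0.002],"turn": 0},{"offset": [-0.021,0.0035,0.002],"turn": 0},{"offset": [-0.021,0.0035,0.002],"turn": 0}]}}

```text
t: 15.07
eef_pos: [0.5315, 0.2436, 0.0718]
orientation: [0.0, 0.528, 0.849, -0.0]
ft_force: [0.2, 0.3, -2.0]
width: 0.0137
```

Emit:
{"fn": "servo_tool", "kwargs": {"steps": [{"offset": [-0.001,0,0],"turn": 0},{"offset": [-0.002,0,0],"turn": 0},{"offset": [-0.003,0,0],"turn": 0}]}}

```text
t: 15.32
eef_pos: [0.5325, 0.2416, 0.0718]
orientation: [-0.0, 0.528, 0.85, 0.0]
ft_force: [-0.2, 0.4, -1.4]
width: 0.0138
```

Past the earlier contact point with no force. Going deeper.

Emit:
{"fn": "servo_tool", "kwargs": {"steps": [{"offset": [-0.002,0,0],"turn": 0},{"offset": [-0.004,0,0],"turn": 0},{"offset": [-0.006,0,0],"turn": 0},{"offset": [-0.006,0,0],"turn": 0}]}}

```text
t: 15.65
eef_pos: [0.5354, 0.2359, 0.0718]
orientation: [0.0, 0.528, 0.849, 0.0]
ft_force: [-0.2, 0.0, -1.2]
width: 0.0131
```

Emit:
{"fn": "servo_tool", "kwargs": {"steps": [{"offset": [-0.001,0,0],"turn": 0},{"offset": [-0.002,0,0],"turn": 0},{"offset": [-0.004,0,0],"turn": 0},{"offset": [-0.004,0,0],"turn": 0}]}}

```text
t: 15.98
eef_pos: [0.5371, 0.2323, 0.0718]
orientation: [0.0, 0.528, 0.849, -0.0]
ft_force: [0.1, -0.2, -2.4]
width: 0.0134
```

```bash
cat >> h.py <<'E'
def arc(deltas,zoff=0.0,ax=None):
    ax=AX if ax is None else ax
    o=manip.get_obs(); p=o['eef_pos'][:2]; f=phi_now(o); v=p-ax
    print('phi deg',round(np.degrees(f)%360,2),'r',np.hypot(*v).round(4),'ang',np.degrees(np.arctan2(v[1],v[0])).round(2)%360,'z',o['eef_pos'][2].round(4),'w',round(float(o['width']),4),'F',o['ft_force'].round(1),'t',o['t'].round(1))
    for dl in deltas:
        c,s=np.cos(dl),np.sin(dl); w=np.array([c*v[0]-s*v[1],s*v[0]+c*v[1]])-v
        print('{"offset": [%.4f, %.4f, %.4f], "turn": %.3f},'%(np.cos(f)*w[0]+np.sin(f)*w[1],np.sin(f)*w[0]-np.cos(f)*w[1],-(.006*dl)+zoff,-dl))
E
python3 - <<'E'
from h import *
arc(np.arange(.05,.61,.05))
E
```

```text
Traceback (most recent call last):
  File "h.py", line 69, in arc
    print('phi deg',round(np.degrees(f)%360,2),'r',np.hypot(*v).round(4),'ang',np.degrees(np.arctan2(v[1],v[0])).round(2)%360,'z',o['eef_pos'][2].round(4),'w',round(float(o['width']),4),'F',o['ft_force'].round(1),'t',o['t'].round(1))
                                                                                                                                                                                                                         ^^^^^^^^^^^^
AttributeError: 'float' object has no attribute 'round'
```

```bash
sed -i "s/o\['t'\].round(1)/round(float(o['t']),1)/" h.py; python3 - <<'E'
from h import *
arc(np.arange(.05,.61,.05))
E
```

```text
phi deg 116.29 r 0.1099 ang 114.29 z 0.0718 w 0.0134 F [ 0.1 -0.2 -2.4] t 16.0
{"offset": [0.0001, -0.0055, -0.0003], "turn": -0.050},
{"offset": [-0.0002, -0.0110, -0.0006], "turn": -0.100},
{"offset": [-0.0007, -0.0165, -0.0009], "turn": -0.150},
{"offset": [-0.0014, -0.0219, -0.0012], "turn": -0.200},
{"offset": [-0.0025, -0.0273, -0.0015], "turn": -0.250},
{"offset": [-0.0038, -0.0326, -0.0018], "turn": -0.300},
{"offset": [-0.0053, -0.0379, -0.0021], "turn": -0.350},
{"offset": [-0.0072, -0.0431, -0.0024], "turn": -0.400},
{"offset": [-0.0093, -0.0481, -0.0027], "turn": -0.450},
{"offset": [-0.0116, -0.0531, -0.0030], "turn": -0.500},
{"offset": [-0.0142, -0.0580, -0.0033], "turn": -0.550},
{"offset": [-0.0170, -0.0627, -0.0036], "turn": -0.600},
```

Emit:
{"fn": "servo_tool", "kwargs": {"steps": [{"offset": [0,-0.0055,0],"turn": -0.05},{"offset": [0,-0.011,-0.0005],"turn": -0.1},{"offset": [-0.0007,-0.0165,-0.001],"turn": -0.15},{"offset": [-0.0014,-0.022,-0.001],"turn": -0.2},{"offset": [-0.0025,-0.0273,-0.0015],"turn": -0.25},{"offset": [-0.0038,-0.0326,-0.002],"turn": -0.3}]}}

```text
t: 16.48
eef_pos: [0.5102, 0.216, 0.0744]
orientation: [0.001, 0.393, 0.919, 0.002]
ft_force: [3.3, 13.6, -4.2]
width: 0.0137
```

```bash
python3 - <<'E'
from h import *
arc(np.arange(.06,.73,.06)); print(manip.get_obs()['torque'])
d=grab('top','top9'); s=grab('side','side9')
cv2.imwrite('pics/c17.png',cv2.resize(s['image'][230:360,250:390,::-1],None,fx=4.5,fy=4.5,interpolation=cv2.INTER_CUBIC))
E
```

```text
phi deg 133.69 r 0.1105 ang 130.71 z 0.0744 w 0.0137 F [ 3.3 13.6 -4.2] t 16.5
{"offset": [0.0001, -0.0066, -0.0004], "turn": -0.060},
{"offset": [-0.0001, -0.0133, -0.0007], "turn": -0.120},
{"offset": [-0.0008, -0.0198, -0.0011], "turn": -0.180},
{"offset": [-0.0018, -0.0264, -0.0014], "turn": -0.240},
{"offset": [-0.0032, -0.0329, -0.0018], "turn": -0.300},
{"offset": [-0.0051, -0.0392, -0.0022], "turn": -0.360},
{"offset": [-0.0072, -0.0455, -0.0025], "turn": -0.420},
{"offset": [-0.0098, -0.0516, -0.0029], "turn": -0.480},
{"offset": [-0.0128, -0.0576, -0.0032], "turn": -0.540},
{"offset": [-0.0160, -0.0633, -0.0036], "turn": -0.600},
{"offset": [-0.0197, -0.0689, -0.0040], "turn": -0.660},
{"offset": [-0.0236, -0.0742, -0.0043], "turn": -0.720},
[ 2.58316307 -0.70090728  0.74849587]
```

View pics/c17.png

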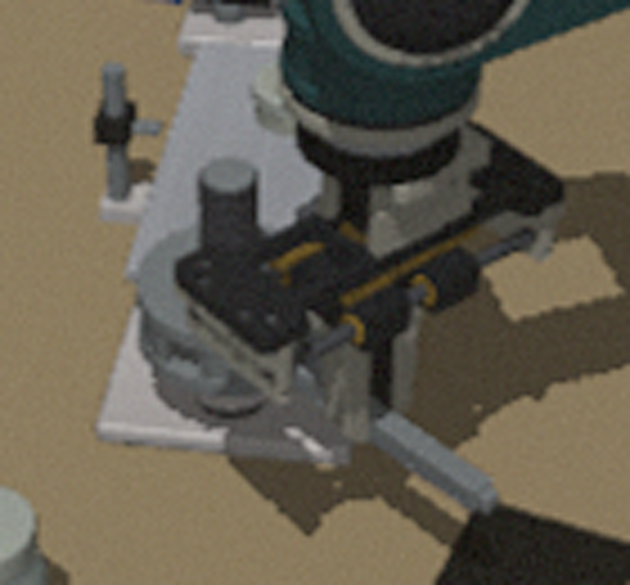

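Emit:
{"fn": "servo_tool", "kwargs": {"steps": [{"offset": [0.001,-0.0066,-0.0004],"turn": -0.06},{"offset": [0.001,-0.013,-0.0007],"turn": -0.12},{"offset": [0,-0.02,-0.001],"turn": -0.18},{"offset": [-0.001,-0.0264,-0.0014],"turn": -0.24},{"offset": [-0.002,-0.033,-0.0018],"turn": -0.3},{"offset": [-0.004,-0.039,-0.0022],"turn": -0.36},{"offset": [-0.006,-0.0455,-0.0025],"turn": -0.42},{"offset": [-0.009,-0.0516,-0.003],"turn": -0.48},{"offset": [-0.012,-0.0576,-0.003],"turn": -0.54},{"offset": [-0.015,-0.063,-0.0036],"turn": -0.6}]}}

```text
t: 17.42
eef_pos: [0.4753, 0.1615, 0.0783]
orientation: [0.002, 0.104, 0.995, 0.002]
ft_force: [10.2, 11.1, -3.9]
width: 0.0138
```

```bash
python3 - <<'E'
from h import *
arc(np.arange(.06,.73,.06)); print(manip.get_obs()['torque'])
d=grab('top','top10'); s=grab('side','side10')
cv2.imwrite('pics/c18.png',cv2.resize(s['image'][230:360,250:390,::-1],None,fx=4.5,fy=4.5,interpolation=cv2.INTER_CUBIC))
cv2.imwrite('pics/c19.png',cv2.resize(d['image'][150:300,120:300,::-1],None,fx=4,fy=4,interpolation=cv2.INTER_CUBIC))
E
```

```text
phi deg 168.1 r 0.111 ang 164.68 z 0.0783 w 0.0138 F [10.2 11.1 -3.9] t 17.4
{"offset": [0.0002, -0.0067, -0.0004], "turn": -0.060},
{"offset": [-0.0000, -0.0133, -0.0007], "turn": -0.120},
{"offset": [-0.0006, -0.0199, -0.0011], "turn": -0.180},
{"offset": [-0.0016, -0.0265, -0.0014], "turn": -0.240},
{"offset": [-0.0030, -0.0330, -0.0018], "turn": -0.300},
{"offset": [-0.0048, -0.0394, -0.0022], "turn": -0.360},
{"offset": [-0.0069, -0.0457, -0.0025], "turn": -0.420},
{"offset": [-0.0095, -0.0519, -0.0029], "turn": -0.480},
{"offset": [-0.0124, -0.0579, -0.0032], "turn": -0.540},
{"offset": [-0.0156, -0.0637, -0.0036], "turn": -0.600},
{"offset": [-0.0192, -0.0693, -0.0040], "turn": -0.660},
{"offset": [-0.0231, -0.0747, -0.0043], "turn": -0.720},
[ 2.25237872 -1.84139057  1.00111458]
```

View pics/c18.png

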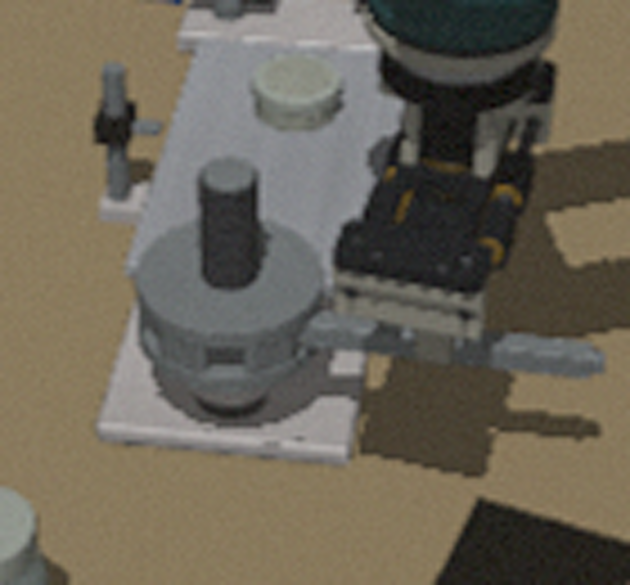

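View pics/c19.png

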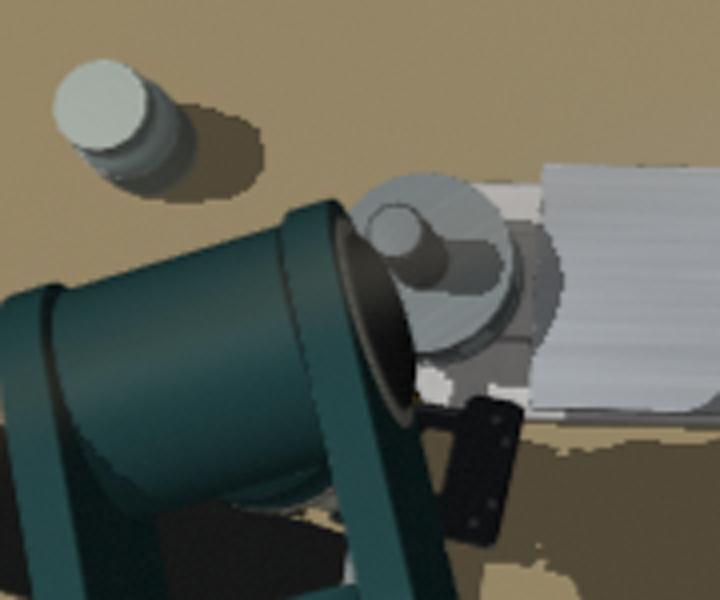

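The collar turns with the bar; a hole now faces the camera at crop (225,355). Continuing the stroke.

Emit:
{"fn": "servo_tool", "kwargs": {"steps": [{"offset": [0,-0.0067,-0.0004],"turn": -0.05},{"offset": [0,-0.0133,-0.0007],"turn": -0.11},{"offset": [-0.0006,-0.02,-0.001],"turn": -0.17},{"offset": [-0.0016,-0.0265,-0.0014],"turn": -0.23},{"offset": [-0.003,-0.033,-0.0018],"turn": -0.29},{"offset": [-0.0048,-0.0394,-0.0022],"turn": -0.35},{"offset": [-0.007,-0.0457,-0.0025],"turn": -0.41},{"offset": [-0.0095,-0.052,-0.003],"turn": -0.47},{"offset": [-0.0124,-0.058,-0.0032],"turn": -0.53},{"offset": [-0.0156,-0.0637,-0.0036],"turn": -0.59},{"offset": [-0.019,-0.0693,-0.004],"turn": -0.65},{"offset": [-0.023,-0.0747,-0.0043],"turn": -0.71}]}}

```text
t: 18.52
eef_pos: [0.4809, 0.084, 0.0819]
orientation: [0.001, -0.249, 0.969, 0.002]
ft_force: [0.8, 15.5, -2.5]
width: 0.0135
```

```bash
python3 - <<'E'
from h import *
arc(np.arange(.05,.31,.05)); print(manip.get_obs()['torque'])
d=grab('top','top11'); s=grab('side','side11')
cv2.imwrite('pics/c20.png',cv2.resize(s['image'][230:360,250:390,::-1],None,fx=4.5,fy=4.5,interpolation=cv2.INTER_CUBIC))
unwrap(shift(s,-2.4,2.2),jw(0,.175),.076+.006*1.6,'pics/u2.png')
E
```

```text
phi deg 208.8 r 0.1123 ang 205.43 z 0.0819 w 0.0135 F [ 0.8 15.5 -2.5] t 18.5
{"offset": [0.0002, -0.0056, -0.0003], "turn": -0.050},
{"offset": [0.0001, -0.0112, -0.0006], "turn": -0.100},
{"offset": [-0.0003, -0.0168, -0.0009], "turn": -0.150},
{"offset": [-0.0009, -0.0224, -0.0012], "turn": -0.200},
{"offset": [-0.0019, -0.0279, -0.0015], "turn": -0.250},
{"offset": [-0.0031, -0.0334, -0.0018], "turn": -0.300},
[ 2.81166901 -0.08720136  0.95606   ]
```

View pics/c20.png

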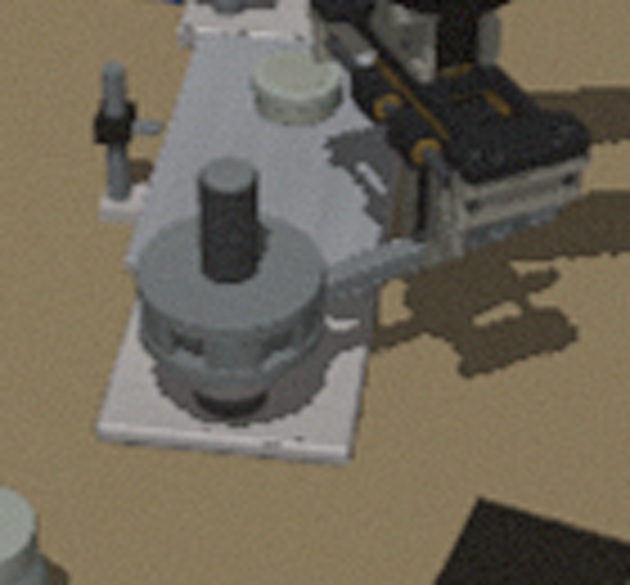

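View pics/u2.png

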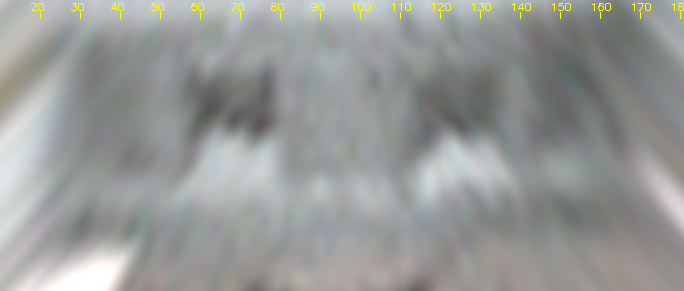

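The holes are now near 67° and 127°, so the collar has turned about 71°. The bar leads the hole by about 20° because of the loose fit. Now the pointer height.

```bash
python3 - <<'E'
from h import *
s=load('side11'); s0=load('side0'); t0=load('top0')
cv2.imwrite('pics/c21.png',cv2.resize(s0['image'][235:285,265:310,::-1],None,fx=14,fy=12,interpolation=cv2.INTER_CUBIC))
cv2.imwrite('pics/c22.png',cv2.resize(t0['image'][160:205,285:335,::-1],None,fx=14,fy=13,interpolation=cv2.INTER_CUBIC))
E
```

```text
(no output)
```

View pics/c21.png

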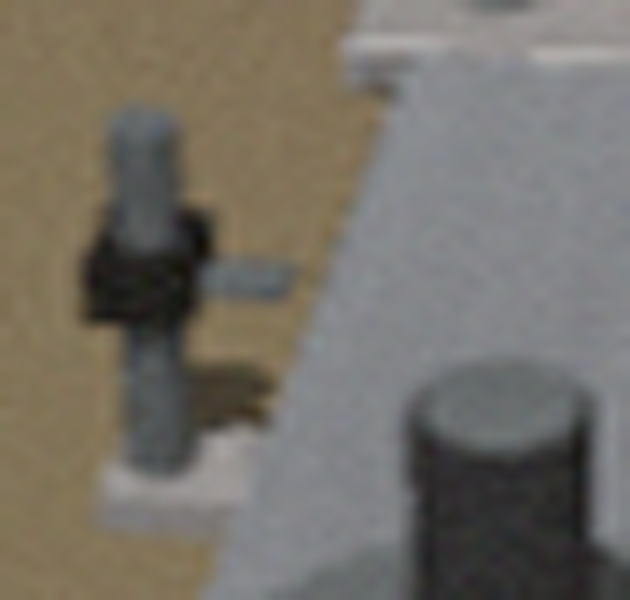

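View pics/c22.png

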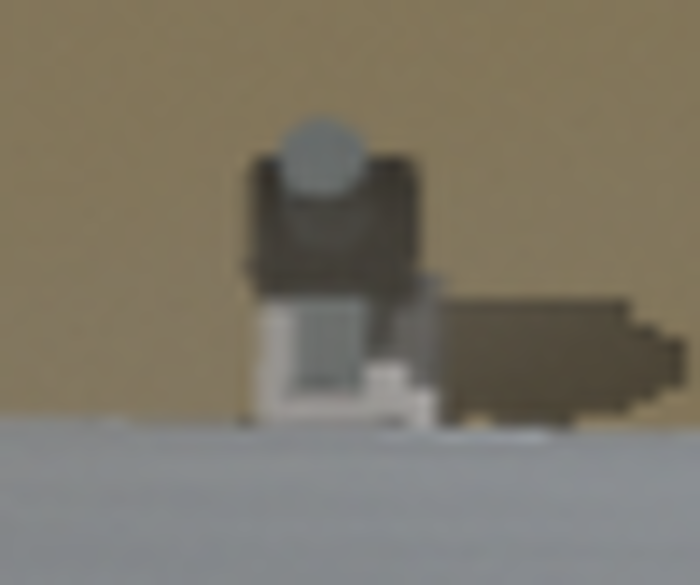

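```bash
python3 - <<'E'
from h import *
s=load('side0'); t=load('top0')
pt=proj(s,np.array([*jw(.1,0),.105]))[0]; pb=proj(s,np.array([*jw(.1,0),.014]))[0]; print('post proj top/base',pt,pb)
mt=np.array([145/14+265,125/12+235]); mb=np.array([160/14+265,455/12+235]); print('meas',mt,mb)
for z in np.arange(.060,.0761,.002):
    P=onplane(t,308.5,190.1,z); q=proj(s,P)[0]
    f=(z-.014)/.091; sh=(1-f)*(mb-pb)+f*(mt-pt)
    print(round(z,3),wj(P).round(4),(q+sh).round(2))
print('tip meas',295/14+265,272/12+235)
# plate edge point reference: jack (.07,0,.05)
P=np.array([*jw(.07,0),.05]); f=(.05-.014)/.091; print('plate edge pred',proj(s,P)[0]+(1-f)*(mb-pb)+f*(mt-pt), 'top',proj(t,P))
E
```

```text
post proj top/base [277.2977658  244.07439661] [278.57477951 271.12922887]
meas [275.35714286 245.41666667] [276.42857143 272.91666667]
0.06 [0.0727 0.0002] [285.62 260.15]
0.062 [0.0722 0.0001] [285.82 259.53]
0.064 [ 0.0716 -0.    ] [286.02 258.92]
0.066 [ 0.071  -0.0001] [286.22 258.3 ]
0.068 [ 0.0704 -0.0003] [286.42 257.69]
0.07 [ 0.0699 -0.0004] [286.62 257.07]
0.072 [ 0.0693 -0.0005] [286.82 256.45]
0.074 [ 0.0687 -0.0006] [287.02 255.83]
0.076 [ 0.0681 -0.0007] [287.23 255.21]
tip meas 286.07142857142856 257.6666666666667
plate edge pred [286.68899822 263.19560556] top [[308.78107961 192.52234641]]
```

By stereo the pointer tip is at about z 0.067. To refine it I'll average the depth on the blade and compare it with the plate in the same view.

```bash
cat >> h.py <<'E'
def blade(n=10,save=None):
    H=[];
    for i in range(n):
        d=manip.get_image('top'); H.append(cloud(d)[...,2].copy()); 
    H=np.array(H); dep=d['depth']
    np.savez(save or 'pics/blade.npz',H=H,image=d['image'])
    cv2.imwrite('pics/bl.png',d['image'][:,:,::-1])
    return H,d
E
python3 - <<'E'
from h import *
H,d=blade(10,'pics/blA.npz')
m=np.nanmean(H,0); sd=H.std(0)
print('std',np.median(sd[200:240,270:300]))
print((m[180:197,302:316]*1000).round(0).astype(int))
E
```

```text
std 0.0020674045056273886
[[ -1  71  72  72  71  71  72  72  72 188  73  72  59  -1]
 [ -2  70  69  69  70  70  70  72  70  70  71  69  58   7]
 [ -2  62  62  64  62  65  62  63  64  63  63  63  55   9]
 [ -2  -1   9   9  63  63 181  63 180  57  56  57   9   7]
 [ -2  -2   8   8  62  63  63  63  62  30  20   9   7   8]
 [ -1   9   6   8  65  62  63  64  63  21  15   8   9   8]
 [ -2   7   8   8  64  64  62  63  63  14   7   8   8  10]
 [122   9   9   8  64  63  64  63  62   7   7   8   9   8]
 [ -1   9   7   7  64  63  63  63  64   8   8   8   8   9]
 [121   8   9   7  64  63  63  63  65   8   7   7   8   7]
 [ -2   7   8   7   9   8 130   7   8   8 131   8   7   8]
 [ -2   9   8 131   7   9   8   8   8   7   9   7   8   7]
 [ 55  55  56  54  57  56  55  54  55  56  55  56  55  54]
 [ 55  56  56  55 173  54  55  56  56  54  56  54  56  54]
 [ 55  55  55  55  55  56  55  55  55  54 173  55  56  57]
 [ 56  56  55  55  56  54  56  55  54  56  56  55  55  54]
 [ 55  56  57  56  56  57  56  55  57  55  54  55  55  55]]
```

View pics/bl.png

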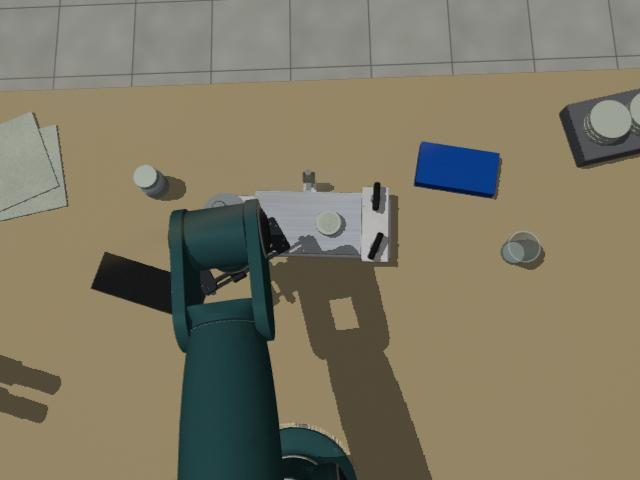

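Depth works well: the blade reads 63.2 mm and the plate beside it 55.3 mm in the same view, so about 8 mm (1.3 rad) remains. Next I'll withdraw the bar and move to the next hole.

```bash
cat >> h.py <<'E'
def gap(H):
    m=np.median(H,0); b=np.median(m[185:189,306:311])
    b2=np.mean(np.clip(m[185:189,306:310],b-.003,b+.003))
    v,u=np.mgrid[194:255,258:356]; z=m[194:255,258:356]; u,v,z=u.ravel(),v.ravel(),z.ravel()
    ok=abs(z-np.median(m[194:205,300:318]))<.004
    for _ in range(3):
        A=np.c_[u,v,np.ones_like(u)]; c=np.linalg.lstsq(A[ok],z[ok],rcond=None)[0]; ok=abs(A@c-z)<.003
    pl=c@[308,187,1]; loc=np.mean(np.clip(m[194:200,300:316],np.median(m[194:200,300:316])-.003,np.median(m[194:200,300:316])+.003))
    print('blade',(b2*1e3).round(2),'plate local',(loc*1e3).round(2),'plate plane at tip',(pl*1e3).round(2),'slope mm/100px',(c[:2]*1e5).round(2),'GAP',((b2-loc)*1e3).round(2),((b2-pl)*1e3).round(2),'n',ok.sum())
E
python3 - <<'E'
from h import *
gap(np.load('pics/blA.npz')['H'])
arc([-.05,-.1,-.15]); 
E
```

```text
blade 63.5 plate local 55.47 plate plane at tip 55.46 slope mm/100px [0.05 0.44] GAP 8.03 8.04 n 4348
phi deg 208.62 r 0.1124 ang 205.34 z 0.0817 w 0.0137 F [-0.8 14.  -2.5] t 19.1
{"offset": [-0.0005, 0.0056, 0.0003], "turn": 0.050},
{"offset": [-0.0012, 0.0112, 0.0006], "turn": 0.100},
{"offset": [-0.0022, 0.0167, 0.0009], "turn": 0.150},
```

```bash
python3 - <<'E'
from h import *
arc([-.1,-.2,-.3,-.34])
E
```

```text
phi deg 208.62 r 0.1124 ang 205.34 z 0.0817 w 0.0137 F [-0.8 14.  -2.5] t 19.1
{"offset": [-0.0012, 0.0112, 0.0006], "turn": 0.100},
{"offset": [-0.0035, 0.0222, 0.0012], "turn": 0.200},
{"offset": [-0.0069, 0.0329, 0.0018], "turn": 0.300},
{"offset": [-0.0086, 0.0371, 0.0020], "turn": 0.340},
```

Emit:
{"fn": "servo_tool", "kwargs": {"steps": [{"offset": [-0.0005,0.0056,0.0005],"turn": 0.05},{"offset": [-0.001,0.011,0.001],"turn": 0.1},{"offset": [-0.002,0.0167,0.0015],"turn": 0.15},{"offset": [-0.0035,0.022,0.002],"turn": 0.2},{"offset": [-0.005,0.0275,0.002],"turn": 0.25},{"offset": [-0.0069,0.033,0.002],"turn": 0.3},{"offset": [-0.0069,0.033,0.002],"turn": 0.3},{"offset": [-0.0069,0.033,0.002],"turn": 0.3}]}}

```text
t: 19.78
eef_pos: [0.4711, 0.115, 0.0797]
orientation: [0.0, -0.1, 0.995, -0.0]
ft_force: [-1.0, 0.0, -2.3]
width: 0.013
```

```bash
python3 - <<'E'
from h import *
arc([-.05]); print(manip.get_obs()['torque'])
s=grab('side','side12')
cv2.imwrite('pics/c23.png',cv2.resize(s['image'][230:360,250:390,::-1],None,fx=4.5,fy=4.5,interpolation=cv2.INTER_CUBIC))
unwrap(shift(s,-2.4,2.2),jw(0,.175),.0835,'pics/u3.png')
E
```

```text
phi deg 191.48 r 0.1125 ang 188.81 z 0.0797 w 0.013 F [-1.   0.  -2.3] t 19.8
{"offset": [-0.0004, 0.0056, 0.0003], "turn": 0.050},
[ 0.03860105 -0.15600438  0.03759599]
```

View pics/c23.png

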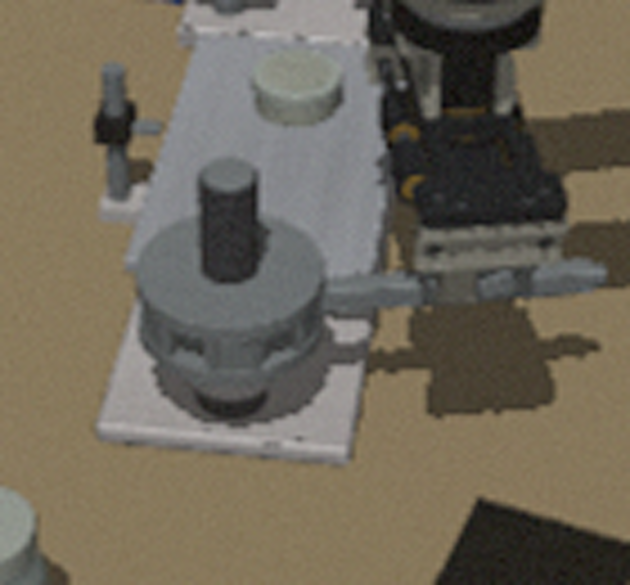

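View pics/u3.png

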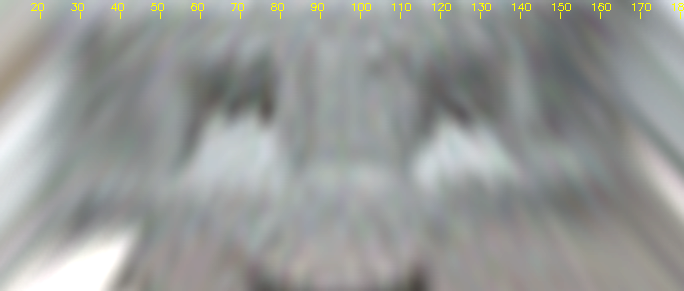

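Emit:
{"fn": "servo_tool", "kwargs": {"steps": [{"offset": [0.008,0,0],"turn": 0},{"offset": [0.016,0,0],"turn": 0},{"offset": [0.024,0,0],"turn": 0},{"offset": [0.032,0,0],"turn": 0},{"offset": [0.04,0,0],"turn": 0},{"offset": [0.045,0,0],"turn": 0},{"offset": [0.045,0,0],"turn": 0}]}}

```text
t: 20.42
eef_pos: [0.4262, 0.1059, 0.0799]
orientation: [0.0, -0.099, 0.995, 0.0]
ft_force: [0.3, -0.3, -1.7]
width: 0.0134
```

```bash
python3 - <<'E'
from h import *
arc([-.125*i for i in range(1,10)]); 
crank(127.5,.16,.08)
s=grab('side','side13')
cv2.imwrite('pics/c24.png',cv2.resize(s['image'][230:360,250:410,::-1],None,fx=4.5,fy=4.5,interpolation=cv2.INTER_CUBIC))
E
```

```text
phi deg 191.36 r 0.1584 ang 189.57 z 0.0799 w 0.0134 F [ 0.3 -0.3 -1.7] t 20.4
{"offset": [-0.0019, 0.0197, 0.0008], "turn": 0.125},
{"offset": [-0.0061, 0.0390, 0.0015], "turn": 0.250},
{"offset": [-0.0128, 0.0576, 0.0023], "turn": 0.375},
{"offset": [-0.0217, 0.0753, 0.0030], "turn": 0.500},
{"offset": [-0.0328, 0.0917, 0.0037], "turn": 0.625},
{"offset": [-0.0458, 0.1066, 0.0045], "turn": 0.750},
{"offset": [-0.0606, 0.1197, 0.0053], "turn": 0.875},
{"offset": [-0.0769, 0.1309, 0.0060], "turn": 1.000},
{"offset": [-0.0945, 0.1400, 0.0067], "turn": 1.125},
offset [-0.0878, 0.1387, -0.0001] turn -5.1686 | phi now -2.9433 q6 end~ -0.164 pos [0.4262 0.1059 0.0799] w 0.0134
```

View pics/c24.png

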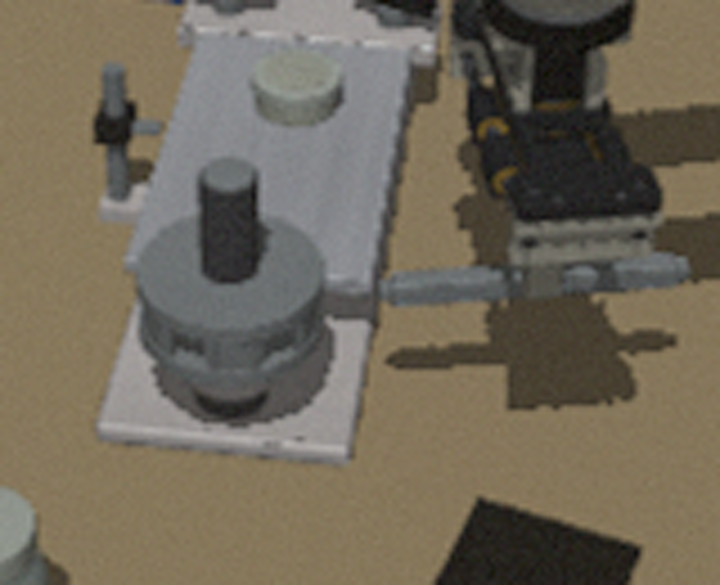

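Emit:
{"fn": "servo_tool", "kwargs": {"steps": [{"offset": [0,0.0197,0],"turn": 0.12},{"offset": [-0.004,0.039,0],"turn": 0.24},{"offset": [-0.01,0.0576,0],"turn": 0.36},{"offset": [-0.019,0.075,0],"turn": 0.48},{"offset": [-0.03,0.091,0],"turn": 0.6},{"offset": [-0.043,0.106,0],"turn": 0.72},{"offset": [-0.058,0.119,0],"turn": 0.84},{"offset": [-0.075,0.131,0],"turn": 0.96},{"offset": [-0.088,0.139,0],"turn": 1.08},{"offset": [-0.088,0.139,0],"turn": 1.115},{"offset": [-0.088,0.139,0],"turn": 1.115},{"offset": [-0.088,0.139,0],"turn": 1.115}]}}

```text
t: 21.47
eef_pos: [0.4859, 0.2596, 0.0794]
orientation: [-0.0, 0.442, 0.897, -0.0]
ft_force: [-0.4, 0.4, -2.6]
width: 0.0137
```

```bash
python3 - <<'E'
from h import *
arc([.1]); 
d=grab('top','top14')
cv2.imwrite('pics/c25.png',cv2.resize(d['image'][180:270,160:270,::-1],None,fx=7,fy=6.5,interpolation=cv2.INTER_CUBIC))
E
```

```text
phi deg 127.58 r 0.1598 ang 127.1 z 0.0794 w 0.0137 F [-0.4  0.4 -2.6] t 21.5
{"offset": [-0.0007, -0.0160, -0.0006], "turn": -0.100},
```

View pics/c25.png

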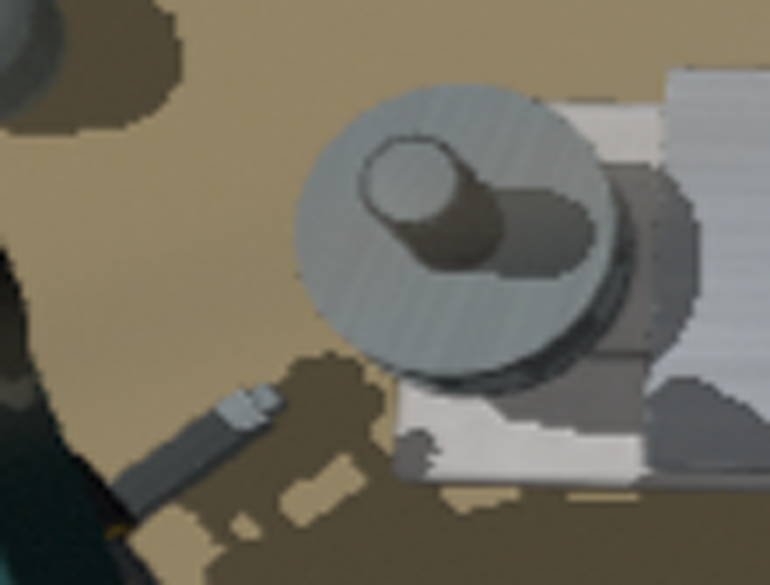

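The bar line now passes through the axis at about 128° and the hole is near 127°. Inserting with 1 mm of correction.

Emit:
{"fn": "servo_tool", "kwargs": {"steps": [{"offset": [-0.008,0.001,0],"turn": 0},{"offset": [-0.016,0.001,0],"turn": 0},{"offset": [-0.024,0.001,0],"turn": 0},{"offset": [-0.03,0.001,0],"turn": 0},{"offset": [-0.034,0.001,0],"turn": 0},{"offset": [-0.036,0.001,0],"turn": 0},{"offset": [-0.036,0.001,0],"turn": 0}]}}

```text
t: 22.1
eef_pos: [0.5089, 0.2312, 0.0797]
orientation: [0.0, 0.443, 0.897, 0.0]
ft_force: [0.2, -0.3, -1.9]
width: 0.0131
```

Emit:
{"fn": "servo_tool", "kwargs": {"steps": [{"offset": [-0.001,0,0],"turn": 0},{"offset": [-0.002,0,0],"turn": 0},{"offset": [-0.003,0,0],"turn": 0},{"offset": [-0.004,0,0],"turn": 0},{"offset": [-0.004,0,0],"turn": 0}]}}

```text
t: 22.52
eef_pos: [0.5111, 0.2285, 0.0797]
orientation: [0.0, 0.442, 0.897, 0.0]
ft_force: [-0.4, 0.6, -2.1]
width: 0.0131
```

Emit:
{"fn": "servo_tool", "kwargs": {"steps": [{"offset": [-0.002,0,0],"turn": 0},{"offset": [-0.004,0,0],"turn": 0},{"offset": [-0.006,0,0],"turn": 0},{"offset": [-0.008,0,0],"turn": 0},{"offset": [-0.008,0,0],"turn": 0}]}}

```text
t: 22.93
eef_pos: [0.5162, 0.2219, 0.0797]
orientation: [0.0, 0.443, 0.897, -0.0]
ft_force: [-0.3, -0.1, -1.4]
width: 0.0137
```

```bash
python3 - <<'E'
from h import *
arc([.06*i for i in range(1,13)]); 
E
```

```text
phi deg 127.46 r 0.1114 ang 126.41 z 0.0797 w 0.0137 F [-0.3 -0.1 -1.4] t 22.9
{"offset": [-0.0001, -0.0067, -0.0004], "turn": -0.060},
{"offset": [-0.0006, -0.0134, -0.0007], "turn": -0.120},
{"offset": [-0.0014, -0.0200, -0.0011], "turn": -0.180},
{"offset": [-0.0027, -0.0265, -0.0014], "turn": -0.240},
{"offset": [-0.0044, -0.0330, -0.0018], "turn": -0.300},
{"offset": [-0.0064, -0.0394, -0.0022], "turn": -0.360},
{"offset": [-0.0088, -0.0456, -0.0025], "turn": -0.420},
{"offset": [-0.0116, -0.0517, -0.0029], "turn": -0.480},
{"offset": [-0.0148, -0.0576, -0.0032], "turn": -0.540},
{"offset": [-0.0183, -0.0633, -0.0036], "turn": -0.600},
{"offset": [-0.0221, -0.0687, -0.0040], "turn": -0.660},
{"offset": [-0.0263, -0.0740, -0.0043], "turn": -0.720},
```

Emit:
{"fn": "servo_tool", "kwargs": {"steps": [{"offset": [0,-0.0067,0],"turn": -0.06},{"offset": [-0.0006,-0.0134,0],"turn": -0.12},{"offset": [-0.0014,-0.02,0],"turn": -0.18},{"offset": [-0.0027,-0.0265,0],"turn": -0.24},{"offset": [-0.0044,-0.033,0],"turn": -0.3},{"offset": [-0.0064,-0.0394,-0.0004],"turn": -0.36},{"offset": [-0.0088,-0.0456,-0.0008],"turn": -0.42},{"offset": [-0.0116,-0.0517,-0.0011],"turn": -0.48},{"offset": [-0.0148,-0.0576,-0.0015],"turn": -0.54},{"offset": [-0.0183,-0.0633,-0.0018],"turn": -0.6},{"offset": [-0.022,-0.0687,-0.0022],"turn": -0.66},{"offset": [-0.0263,-0.074,-0.0026],"turn": -0.72}]}}

```text
t: 23.93
eef_pos: [0.4745, 0.1574, 0.0833]
orientation: [0.002, 0.096, 0.995, 0.002]
ft_force: [11.2, 13.8, -2.4]
width: 0.0138
```

```bash
python3 - <<'E'
from h import *
arc([.06*i for i in range(1,13)]); 
H,d=blade(4); gap(H)
E
```

```text
phi deg 168.96 r 0.1108 ang 166.82 z 0.0833 w 0.0138 F [11.2 13.8 -2.4] t 23.9
{"offset": [0.0000, -0.0066, -0.0004], "turn": -0.060},
{"offset": [-0.0003, -0.0133, -0.0007], "turn": -0.120},
{"offset": [-0.0010, -0.0199, -0.0011], "turn": -0.180},
{"offset": [-0.0022, -0.0264, -0.0014], "turn": -0.240},
{"offset": [-0.0037, -0.0329, -0.0018], "turn": -0.300},
{"offset": [-0.0056, -0.0393, -0.0022], "turn": -0.360},
{"offset": [-0.0079, -0.0455, -0.0025], "turn": -0.420},
{"offset": [-0.0106, -0.0516, -0.0029], "turn": -0.480},
{"offset": [-0.0136, -0.0575, -0.0032], "turn": -0.540},
{"offset": [-0.0170, -0.0632, -0.0036], "turn": -0.600},
{"offset": [-0.0207, -0.0687, -0.0040], "turn": -0.660},
{"offset": [-0.0247, -0.0740, -0.0043], "turn": -0.720},
blade 62.7 plate local 58.56 plate plane at tip 58.32 slope mm/100px [0.05 0.5 ] GAP 4.15 4.38 n 5198
```

The gap is now about 4.2 mm. I'll turn 0.6 rad more, then measure carefully.

Emit:
{"fn": "servo_tool", "kwargs": {"steps": [{"offset": [0,-0.0066,-0.0004],"turn": -0.06},{"offset": [-0.0003,-0.0133,-0.0007],"turn": -0.12},{"offset": [-0.001,-0.02,-0.001],"turn": -0.18},{"offset": [-0.0022,-0.0264,-0.0014],"turn": -0.24},{"offset": [-0.0037,-0.033,-0.0018],"turn": -0.3},{"offset": [-0.0056,-0.0393,-0.0022],"turn": -0.36},{"offset": [-0.008,-0.0455,-0.0025],"turn": -0.42},{"offset": [-0.0106,-0.0516,-0.003],"turn": -0.48},{"offset": [-0.0136,-0.0575,-0.0032],"turn": -0.54},{"offset": [-0.015,-0.0605,-0.0034],"turn": -0.57},{"offset": [-0.015,-0.0605,-0.0034],"turn": -0.57}]}}

```text
t: 25.05
eef_pos: [0.4764, 0.095, 0.086]
orientation: [0.001, -0.187, 0.982, 0.002]
ft_force: [0.7, 15.5, -3.0]
width: 0.0137
```

```bash
python3 - <<'E'
from h import *
arc([.03*i for i in range(1,7)]); 
H,d=blade(16); gap(H); m=np.median(H,0); print((m[183:194,304:313]*1e4).round().astype(int))
E
```

```text
phi deg 201.56 r 0.1122 ang 199.33 z 0.086 w 0.0137 F [ 0.7 15.5 -3. ] t 25.1
{"offset": [0.0001, -0.0034, -0.0002], "turn": -0.030},
{"offset": [0.0001, -0.0067, -0.0004], "turn": -0.060},
{"offset": [-0.0001, -0.0101, -0.0005], "turn": -0.090},
{"offset": [-0.0003, -0.0135, -0.0007], "turn": -0.120},
{"offset": [-0.0006, -0.0168, -0.0009], "turn": -0.150},
{"offset": [-0.0010, -0.0201, -0.0011], "turn": -0.180},
blade 63.23 plate local 61.45 plate plane at tip 61.32 slope mm/100px [0.08 0.42] GAP 1.78 1.91 n 4697
[[ 82  81 641 628 628 620 623 564 571]
 [ 77  71 629 620 628 630 630 289 195]
 [ 79  62 644 623 631 634 635 205 145]
 [ 74  81 624 634 631 628 629 143  81]
 [ 76  78 626 632 637 635 626  78  81]
 [ 75  80 637 629 639 634 619  90  78]
 [ 76  81 641 634 643 621 630  80  74]
 [ 79  73  69  84  70  71  79  80  90]
 [596 610 605 609 615 621 610 617 616]
 [601 616 609 616 605 623 616 617 608]
 [613 615 610 623 615 609 614 606 610]]
```

View pics/bl.png

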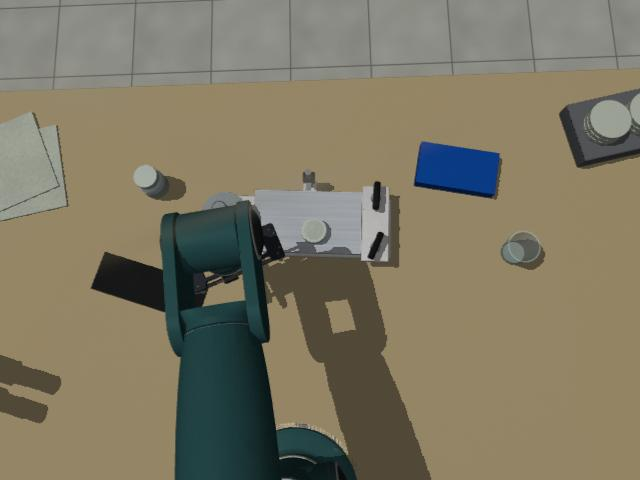

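The dish was knocked aside and is now at (315,231). It's still on the plate and clear of the bar. About 1.85 mm remains, so I'll turn 0.28 rad more.

Emit:
{"fn": "servo_tool", "kwargs": {"steps": [{"offset": [0,-0.0034,-0.0002],"turn": -0.03},{"offset": [0,-0.0067,-0.0004],"turn": -0.06},{"offset": [0,-0.01,-0.0005],"turn": -0.09},{"offset": [-0.0003,-0.0135,-0.0007],"turn": -0.12},{"offset": [-0.0006,-0.0168,-0.001],"turn": -0.15},{"offset": [-0.001,-0.02,-0.001],"turn": -0.18},{"offset": [-0.002,-0.0234,-0.0013],"turn": -0.21},{"offset": [-0.0025,-0.0267,-0.0015],"turn": -0.24},{"offset": [-0.003,-0.029,-0.0017],"turn": -0.26},{"offset": [-0.003,-0.029,-0.0017],"turn": -0.26}]}}

```text
t: 26.68
eef_pos: [0.4892, 0.0694, 0.0873]
orientation: [0.0, -0.313, 0.95, 0.002]
ft_force: [-4.1, 14.3, -1.2]
width: 0.0137
```

```bash
python3 - <<'E'
from h import *
arc([.03*i for i in range(1,5)]); 
H,d=blade(24); gap(H); m=np.mean(np.clip(H,0,.09),0); m=np.median(H,0); print((m[183:194,304:313]*1e4).round().astype(int))
s=grab('side','side15')
cv2.imwrite('pics/c26.png',cv2.resize(s['image'][225:325,255:375,::-1],None,fx=6,fy=6,interpolation=cv2.INTER_CUBIC))
E
```

```text
phi deg 216.43 r 0.1123 ang 214.02 z 0.0873 w 0.0137 F [-4.1 14.3 -1.2] t 26.7
{"offset": [0.0001, -0.0034, -0.0002], "turn": -0.030},
{"offset": [0.0001, -0.0067, -0.0004], "turn": -0.060},
{"offset": [-0.0000, -0.0101, -0.0005], "turn": -0.090},
{"offset": [-0.0002, -0.0135, -0.0007], "turn": -0.120},
blade 63.34 plate local 62.59 plate plane at tip 62.69 slope mm/100px [0.12 0.23] GAP 0.75 0.65 n 3831
[[ 76  86 638 626 633 630 632 560 578]
 [ 73  77 624 625 633 624 630 299 195]
 [ 82  74 622 636 636 644 635 214 133]
 [ 71  86 638 643 634 635 627 148  83]
 [ 76  73 630 626 634 633 635  77  80]
 [ 91  79 629 624 642 629 626  75  76]
 [ 78  82 635 630 640 636 634  78  79]
 [ 79  85  77  73  82  79  81  77  78]
 [638 617 622 628 616 621 627 612 626]
 [625 629 615 628 630 627 622 622 626]
 [630 623 633 636 628 607 631 627 614]]
```

View pics/c26.png

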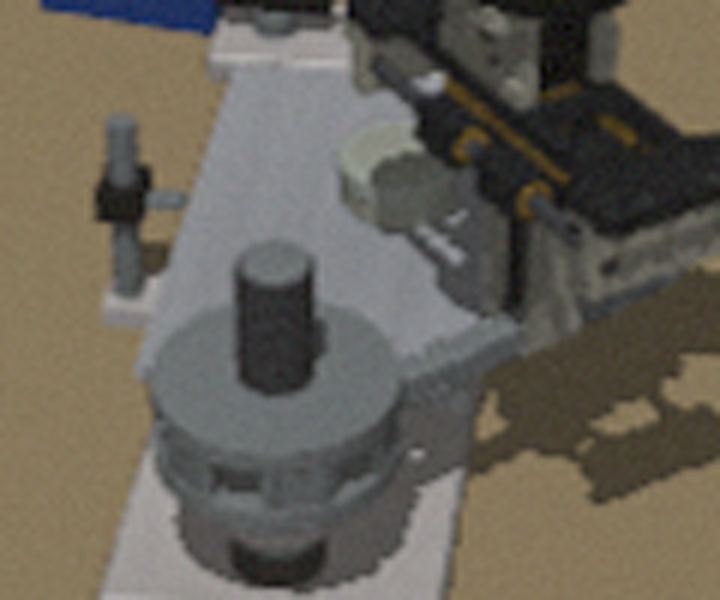

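Emit:
{"fn": "servo_tool", "kwargs": {"steps": [{"offset": [0,-0.0034,-0.0002],"turn": -0.03},{"offset": [0,-0.0067,-0.0004],"turn": -0.06},{"offset": [0,-0.01,-0.0005],"turn": -0.09},{"offset": [0,-0.0123,-0.0006],"turn": -0.11},{"offset": [0,-0.0123,-0.0006],"turn": -0.11},{"offset": [0,-0.0123,-0.0006],"turn": -0.11}]}}

```text
t: 28.43
eef_pos: [0.4963, 0.0596, 0.0878]
orientation: [0.0, -0.364, 0.932, 0.002]
ft_force: [-3.6, 13.3, -1.7]
width: 0.0135
```

```bash
python3 - <<'E'
from h import *
arc([-.1,-.2,-.3]); 
H,d=blade(30,'pics/blB.npz'); gap(H)
t=load('top0'); gap(cloud(t)[...,2][None]); t=load('top1'); gap(cloud(t)[...,2][None])
print(manip.get_obs()['t'])
E
```

```text
phi deg 222.66 r 0.1125 ang 220.15 z 0.0878 w 0.0135 F [-3.6 13.3 -1.7] t 28.4
{"offset": [-0.0011, 0.0112, 0.0006], "turn": 0.100},
{"offset": [-0.0032, 0.0222, 0.0012], "turn": 0.200},
{"offset": [-0.0065, 0.0330, 0.0018], "turn": 0.300},
blade 63.21 plate local 63.18 plate plane at tip 63.22 slope mm/100px [0.01 0.42] GAP 0.04 -0.0 n 3564
blade 62.8 plate local 48.17 plate plane at tip 48.14 slope mm/100px [ 0.06 -0.09] GAP 14.63 14.66 n 4708
blade 62.92 plate local 47.99 plate plane at tip 48.3 slope mm/100px [ 0.09 -0.42] GAP 14.93 14.62 n 4707
29.9333
```

The plate and blade now agree within 0.05 mm (63.2 against 63.2). I'll ease the bar back inside its play and withdraw it.

Emit:
{"fn": "servo_tool", "kwargs": {"steps": [{"offset": [-0.0005,0.0056,0.0002],"turn": 0.05},{"offset": [-0.001,0.011,0.0004],"turn": 0.1},{"offset": [-0.002,0.0167,0.0006],"turn": 0.15},{"offset": [-0.0032,0.022,0.0008],"turn": 0.2},{"offset": [-0.0045,0.0275,0.001],"turn": 0.25},{"offset": [-0.0065,0.032,0.001],"turn": 0.29},{"offset": [-0.0065,0.032,0.001],"turn": 0.29},{"offset": [-0.0065,0.032,0.001],"turn": 0.29}]}}

```text
t: 30.6
eef_pos: [0.4798, 0.0862, 0.087]
orientation: [0.0, -0.226, 0.974, -0.0]
ft_force: [0.4, -0.5, -2.0]
width: 0.0136
```

Emit:
{"fn": "servo_tool", "kwargs": {"steps": [{"offset": [0.006,0,0],"turn": 0},{"offset": [0.012,0,0],"turn": 0},{"offset": [0.018,0,0],"turn": 0},{"offset": [0.026,0,0],"turn": 0},{"offset": [0.034,0,0],"turn": 0},{"offset": [0.042,0,0],"turn": 0},{"offset": [0.05,0,0],"turn": 0},{"offset": [0.05,0,0],"turn": 0}]}}

```text
t: 31.27
eef_pos: [0.4338, 0.0637, 0.0871]
orientation: [0.0, -0.225, 0.974, -0.0]
ft_force: [-0.8, -0.4, -1.8]
width: 0.0135
```

```bash
python3 - <<'E'
from h import *
arc([-.1]); 
H,d=blade(14); gap(H)
s=grab('side','side16')
cv2.imwrite('pics/c27.png',cv2.resize(s['image'][215:335,250:390,::-1],None,fx=4.5,fy=4.5,interpolation=cv2.INTER_CUBIC))
E
```

```text
phi deg 205.95 r 0.1636 ang 204.77 z 0.0871 w 0.0135 F [-0.8 -0.4 -1.8] t 31.3
{"offset": [-0.0012, 0.0163, 0.0006], "turn": 0.100},
blade 62.92 plate local 63.25 plate plane at tip 63.27 slope mm/100px [0.06 0.28] GAP -0.33 -0.35 n 4710
```

View pics/c27.png

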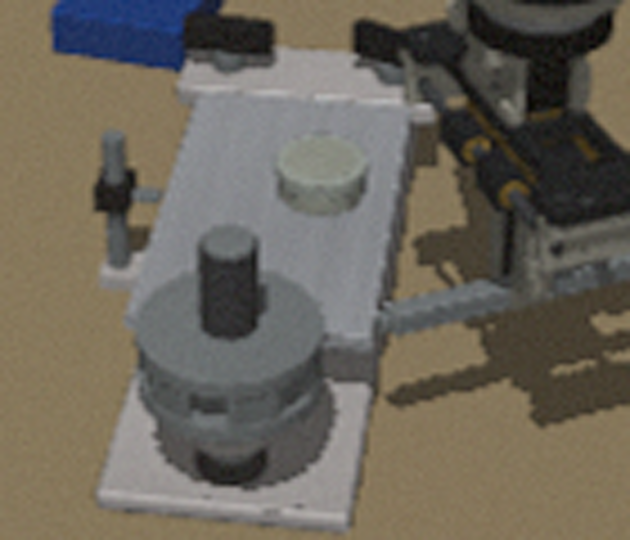

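View pics/bl.png

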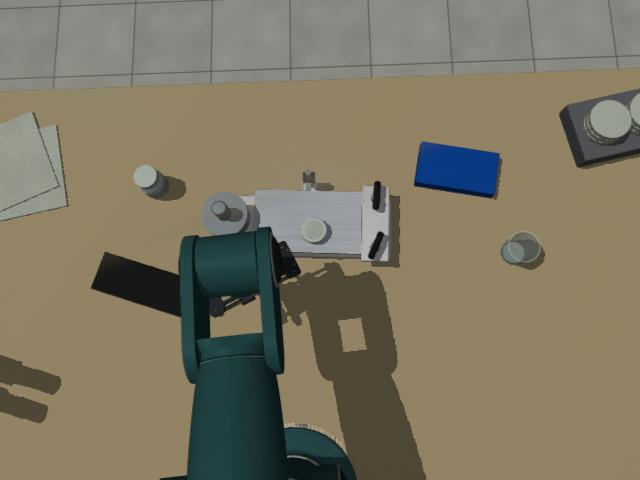

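The plate plane holds at 63.2–63.3. The blade reading scatters by ±0.3 mm, with a pooled value near 63.2. Next I'll lay the bar lengthwise on the mat, using the mat's corners.

```bash
python3 - <<'E'
from h import *
t=load('top0')
im=t['image'].astype(int); m=((im.sum(2)<110)|((im.sum(2)>200)&(im[...,2]>im[...,0]-5))).astype(np.uint8); mm=np.zeros_like(m); mm[248:325,85:215]=m[248:325,85:215]
mm=cv2.morphologyEx(mm,cv2.MORPH_OPEN,np.ones((5,5),np.uint8))
c=max(cv2.findContours(mm,cv2.RETR_EXTERNAL,cv2.CHAIN_APPROX_NONE)[0],key=cv2.contourArea)
q=cv2.approxPolyDP(c,6,True)[:,0]; print(q.tolist())
W=np.array([onplane(t,*p,.003)[:2] for p in [(105.2,251.7),(209.1,284.3),(197.4,320),(90.9,288.3)]])
print(W.round(4), 'c',W.mean(0).round(4))
for i in range(4): e=W[(i+1)%4]-W[i]; print(np.linalg.norm(e).round(4),np.degrees(np.arctan2(e[1],e[0])).round(2))
E
```

```text
[[103, 258], [93, 288], [120, 294], [115, 301], [135, 297], [196, 319], [207, 284]]
[[0.5286 0.4316]
 [0.4466 0.1871]
 [0.3666 0.2122]
 [0.4442 0.4601]] c [0.4465 0.3227]
0.2579 -108.55
0.0839 162.56
0.2598 72.61
0.0892 -18.7
```

```bash
python3 - <<'E'
from h import *
go(.447,.328,.14,np.radians(252)-2*np.pi)
E
```

```text
offset [-0.1263, 0.2318, -0.0531] turn -0.8034 | phi now -2.6883 q6 end~ 4.089 pos [0.4349 0.0643 0.0869] w 0.0136
```

Emit:
{"fn": "servo_tool", "kwargs": {"steps": [{"offset": [0,0,-0.03],"turn": 0},{"offset": [-0.01,0.02,-0.053],"turn": -0.1},{"offset": [-0.03,0.055,-0.053],"turn": -0.2},{"offset": [-0.05,0.09,-0.053],"turn": -0.3},{"offset": [-0.07,0.125,-0.053],"turn": -0.42},{"offset": [-0.09,0.16,-0.053],"turn": -0.54},{"offset": [-0.108,0.195,-0.053],"turn": -0.66},{"offset": [-0.12,0.22,-0.053],"turn": -0.78},{"offset": [-0.126,0.232,-0.053],"turn": -0.803},{"offset": [-0.126,0.232,-0.053],"turn": -0.803},{"offset": [-0.126,0.232,-0.053],"turn": -0.803},{"offset": [-0.126,0.232,-0.053],"turn": -0.803}]}}

```text
t: 33.02
eef_pos: [0.4467, 0.3271, 0.1399]
orientation: [-0.0, -0.587, 0.81, -0.0]
ft_force: [0.2, -0.1, -1.6]
width: 0.0133
```

```bash
python3 - <<'E'
from h import *
go(.447,.328,.04,np.radians(252)-2*np.pi)
s=grab('side','side17'); d=grab('top','top17')
cv2.imwrite('pics/c28.png',cv2.resize(s['image'][250:450,270:430,::-1],None,fx=3,fy=3,interpolation=cv2.INTER_CUBIC))
E
```

```text
offset [-0.001, -0.0, 0.0999] turn -0.0029 | phi now -1.8879 q6 end~ 4.089 pos [0.4467 0.3271 0.1399] w 0.0133
```

View pics/c28.png

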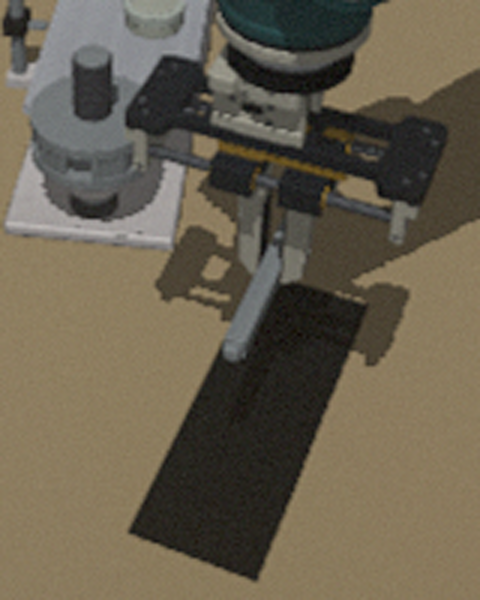

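The bar is parallel to the mat's edges. Lowering it.

Emit:
{"fn": "servo_tool", "kwargs": {"steps": [{"offset": [-0.001,0,0.04],"turn": 0},{"offset": [-0.001,0,0.08],"turn": 0},{"offset": [-0.001,0,0.11],"turn": 0},{"offset": [-0.001,0,0.125],"turn": 0},{"offset": [-0.001,0,0.13],"turn": 0},{"offset": [-0.001,0,0.132],"turn": 0},{"offset": [-0.001,0,0.132],"turn": 0}]}}

```text
t: 33.7
eef_pos: [0.4475, 0.3288, 0.0089]
orientation: [0.001, -0.587, 0.809, -0.0]
ft_force: [-0.4, 0.0, -2.9]
width: 0.0136
```

Emit:
{"fn": "servo_tool", "kwargs": {"steps": [{"offset": [0,0,0.001],"turn": 0},{"offset": [0,0,0.001],"turn": 0},{"offset": [0,0,0.001],"turn": 0}]}}

```text
t: 33.95
eef_pos: [0.4474, 0.3292, 0.0081]
orientation: [0.001, -0.588, 0.809, -0.0]
ft_force: [-0.2, 0.2, -2.6]
width: 0.0135
```

Emit:
{"fn": "servo_tool", "kwargs": {"steps": [{"offset": [0,0,0.001],"turn": 0},{"offset": [0,0,0.002],"turn": 0},{"offset": [0,0,0.002],"turn": 0}]}}

```text
t: 34.2
eef_pos: [0.4472, 0.3292, 0.006]
orientation: [0.0, -0.588, 0.809, -0.0]
ft_force: [-3.6, -2.5, 8.9]
width: 0.0133
```

Emit:
{"fn": "servo_tool", "kwargs": {"steps": [{"offset": [0,0,0],"turn": 0},{"offset": [0,0,0],"turn": 0},{"offset": [0,0,0],"turn": 0},{"offset": [0,0,0],"turn": 0},{"offset": [0,0,0],"turn": 0},{"offset": [0,0,0],"turn": 0},{"offset": [0,0,0],"turn": 0}], "gripper": 0.4}}

```text
t: 34.78
eef_pos: [0.4469, 0.3289, 0.0049]
orientation: [-0.0, -0.588, 0.809, -0.0]
ft_force: [0.6, -0.1, 0.0]
width: 0.0537
```

Emit:
{"fn": "servo_tool", "kwargs": {"steps": [{"offset": [0,0,-0.03],"turn": 0},{"offset": [0,0,-0.07],"turn": 0},{"offset": [0,0,-0.11],"turn": 0},{"offset": [0,0,-0.15],"turn": 0},{"offset": [0,0,-0.19],"turn": 0},{"offset": [0,0,-0.22],"turn": 0},{"offset": [0,0,-0.22],"turn": 0}]}}

```text
t: 35.37
eef_pos: [0.4483, 0.3299, 0.2322]
orientation: [0.004, -0.588, 0.809, -0.0]
ft_force: [1.0, 0.6, 0.2]
width: 0.056
```

```bash
python3 - <<'E'
from h import *
o=manip.get_obs(); print(o['eef_pos'],o['q'].round(2),o['width'],phi_now(o))
s=grab('side','side18'); d=grab('top','top18')
cv2.imwrite('pics/c29.png',cv2.resize(s['image'][215:450,250:430,::-1],None,fx=3,fy=2.5,interpolation=cv2.INTER_CUBIC))
cv2.imwrite('pics/c30.png',cv2.resize(d['image'][170:320,80:420,::-1],None,fx=2.3,fy=2.3,interpolation=cv2.INTER_CUBIC))
E
```

```text
[0.4482593  0.32985701 0.23217161] [ 0.59 -0.15  1.68  0.    1.6  -2.24] 0.05596202761567857 -1.8854007658682372
```

View pics/c29.png

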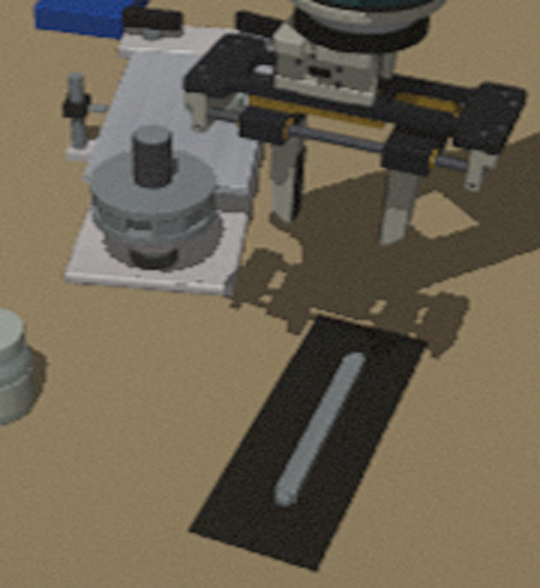

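View pics/c30.png

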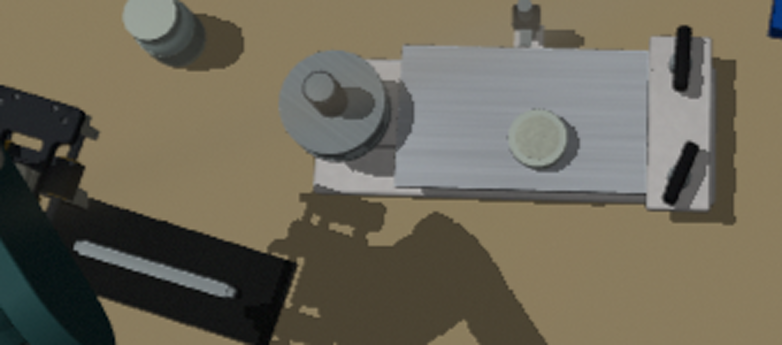

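The bar lies along the middle of the mat, and the dish at crop (539,138) is well inside the plate. Now I'll recheck the level, including with the side camera, and measure the knob grips.

```bash
python3 - <<'E'
from h import *
H,d=blade(10); gap(H)
m=np.median(H,0); im=d['image'].astype(int)
dark=(im.sum(2)<75)
n,l,st,ce=cv2.connectedComponentsWithStats((dark[175:275,360:400]).astype(np.uint8))
for i in range(1,n):
    if st[i,4]<60: continue
    pts=np.argwhere(l==i)[:,::-1]+[360,175]; zz=np.median(m[pts[:,1],pts[:,0]])
    W=np.array([onplane(d,u,v,.103)[:2] for u,v in pts]); c=W.mean(0); w,V=np.linalg.eigh(np.cov((W-c).T)); a=V[:,1]; 
    if a[0]<0:a=-a
    bx=cv2.boxPoints(cv2.minAreaRect(W.astype(np.float32)))
    ang=np.arctan2(a[1],a[0]); print('knob n',st[i,4],'c',c.round(4),'boxc',bx.mean(0).round(4),'jack',wj(c).round(4),'z',zz.round(4),'ang world',ang.round(3),'q cw from jack x',(JY-ang).round(3),'len',(4*np.sqrt(w)).round(4))
print('expected',jw(-.055,-.15),jw(.055,-.15))
# side depth
S=[]
for i in range(8): s=manip.get_image('side'); S.append(cloud(s))
S=np.median(np.array(S),0)
z=S[...,2]; print((z[252:264,276:296]*1000).round().astype(int))
E
```

```text
blade 63.53 plate local 63.31 plate plane at tip 63.21 slope mm/100px [0.12 0.43] GAP 0.21 0.32 n 5239
knob n 142 c [ 0.6177 -0.1938] boxc [ 0.6178 -0.1937] jack [ 0.053  -0.1486] z 0.1009 ang world -0.095 q cw from jack x 0.04 len [0.013  0.0672]
knob n 141 c [ 0.5089 -0.1874] boxc [ 0.5093 -0.1876] jack [-0.0559 -0.1482] z 0.1015 ang world -0.436 q cw from jack x 0.38 len [0.0126 0.0663]
expected [ 0.50976396 -0.18921811] [ 0.61959459 -0.19531997]
[[86 84 81 75 74  3  1  0  1  0  1  1  0 66 66 66 66 66 67 66]
 [82 81 79 75 74  1  1  1  1  0  0  2  1 66 66 67 67 67 67 67]
 [79 78 76 74 72  1  1  1  2  1  0  1 66 65 66 66 65 67 66 67]
 [76 76 75 76 68  1  1  1  1  2  0  0 67 67 66 66 66 66 66 66]
 [75 74 76 73 64 66 66 67 65  1  1  0 67 67 66 65 66 66 66 66]
 [73 74 73 71 66 66 65 67 66 65 65 66 66 66 66 65 65 66 66 67]
 [70 70 71 67 67 66 67 67 66 67  0 65 66 66 65 66 66 66 65 67]
 [68 68 68 64 63 64 64 64 64 64  0 65 66 66 67 66 66 66 66 66]
 [64 63 64 62  1  1  2  0  1  0 67 65 67 66 66 66 66 67 66 65]
 [60 60 60  0  0  1  1  1  3 -1 65 66 65 66 65 65 66 66 66 66]
 [53 53 51  1  1  0  1  0  0  2 66 65 66 66 66 67 65 67 65 66]
 [49 48 47  1  0  2  0  1  1 67 67 66 65 66 66 67 66 66 66 66]]
```

The level is confirmed in both cameras; the side view reads blade 66 and plate 66. Knob angles are about 0.04 (far) and 0.38 (near). Going to the far knob first.

```bash
python3 - <<'E'
from h import *
go(.618,-.194,.20,3.047-2*np.pi)
E
```

```text
offset [0.4444, -0.3245, 0.025] turn 1.3508 | phi now -1.8854 q6 end~ 4.503 pos [0.4469 0.329  0.225 ] w 0.0559
```

Emit:
{"fn": "servo_tool", "kwargs": {"steps": [{"offset": [0.033,-0.024,0],"turn": 0.11},{"offset": [0.066,-0.048,0],"turn": 0.22},{"offset": [0.1,-0.073,0],"turn": 0.33},{"offset": [0.133,-0.097,0],"turn": 0.44},{"offset": [0.166,-0.121,0],"turn": 0.55},{"offset": [0.2,-0.146,0],"turn": 0.66},{"offset": [0.233,-0.17,0],"turn": 0.77},{"offset": [0.266,-0.194,0],"turn": 0.88},{"offset": [0.3,-0.219,0],"turn": 0.99},{"offset": [0.333,-0.243,0],"turn": 1.1},{"offset": [0.366,-0.267,0],"turn": 1.21},{"offset": [0.4,-0.292,0],"turn": 1.32}], "gripper": 0.5}}

```text
t: 37.37
eef_pos: [0.6008, -0.1434, 0.2251]
orientation: [0.0, 0.035, 0.999, -0.0]
ft_force: [0.4, 0.3, 0.5]
width: 0.0465
```

Emit:
{"fn": "servo_tool", "kwargs": {"steps": [{"offset": [0.03,-0.022,0.01],"turn": 0.03},{"offset": [0.044,-0.0325,0.025],"turn": 0.03},{"offset": [0.044,-0.0325,0.025],"turn": 0.03},{"offset": [0.044,-0.0325,0.025],"turn": 0.03}]}}

```text
t: 37.7
eef_pos: [0.5541, -0.1713, 0.1995]
orientation: [-0.0, 0.048, 0.999, 0.0]
ft_force: [0.3, -0.1, 1.3]
width: 0.0468
```

```bash
python3 - <<'E'
from h import *
go(.618,-.194,.078,3.047)
s=grab('side','side19'); d=grab('top','top19')
cv2.imwrite('pics/c31.png',cv2.resize(s['image'][130:300,240:400,::-1],None,fx=3.8,fy=3.5,interpolation=cv2.INTER_CUBIC))
E
```

```text
offset [-0.0657, -0.0165, 0.1215] turn -0.0005 | phi now 3.0465 q6 end~ -1.78 pos [ 0.5541 -0.1713  0.1995] w 0.0468
```

View pics/c31.png

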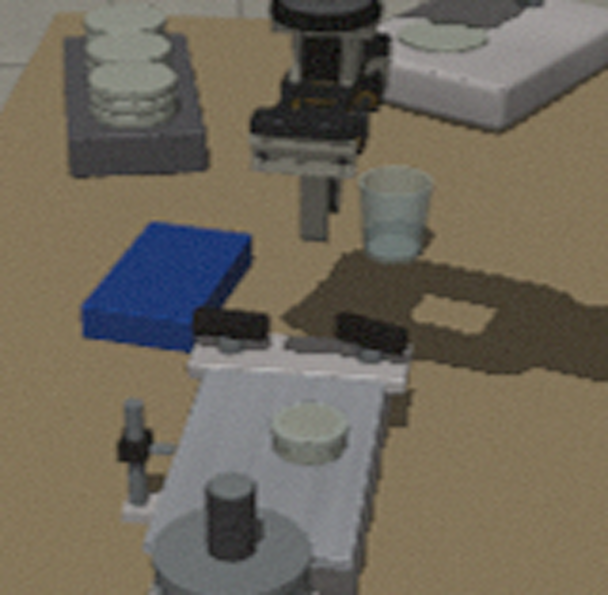

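Emit:
{"fn": "servo_tool", "kwargs": {"steps": [{"offset": [-0.033,-0.008,0],"turn": 0},{"offset": [-0.066,-0.0165,0],"turn": 0},{"offset": [-0.066,-0.0165,0.03],"turn": 0},{"offset": [-0.066,-0.0165,0.06],"turn": 0},{"offset": [-0.066,-0.0165,0.08],"turn": 0},{"offset": [-0.066,-0.0165,0.08],"turn": 0},{"offset": [-0.066,-0.0165,0.08],"turn": 0}]}}

```text
t: 38.38
eef_pos: [0.6192, -0.1927, 0.1203]
orientation: [-0.0, 0.046, 0.999, 0.0]
ft_force: [0.2, -0.3, 1.2]
width: 0.0465
```

```bash
python3 - <<'E'
from h import *
go(.618,-.194,.078,3.047)
s=grab('side','side20'); d=grab('top','top20')
cv2.imwrite('pics/c32.png',cv2.resize(s['image'][170:290,250:390,::-1],None,fx=5,fy=5,interpolation=cv2.INTER_CUBIC))
E
```

```text
offset [0.0011, -0.0014, 0.0423] turn 0.0019 | phi now 3.0489 q6 end~ -1.78 pos [ 0.6192 -0.1927  0.1203] w 0.0465
```

View pics/c32.png

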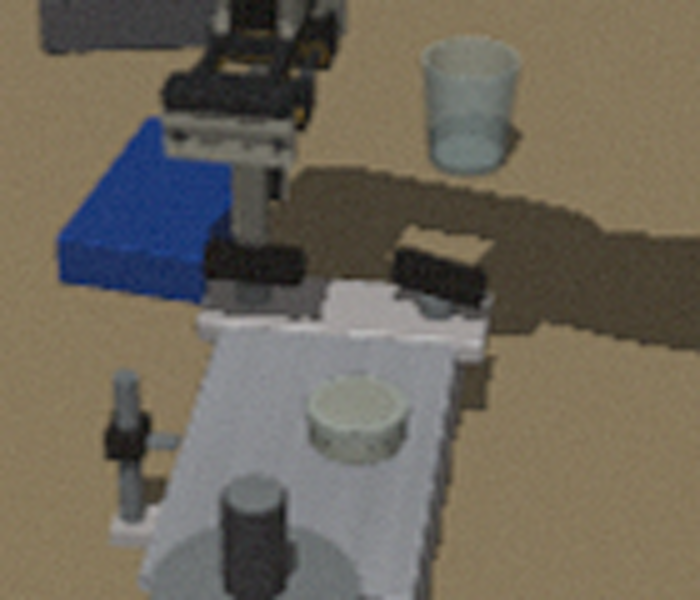

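The gripper is over the far knob. Descending and gripping.

Emit:
{"fn": "servo_tool", "kwargs": {"steps": [{"offset": [0.001,-0.001,0.015],"turn": 0},{"offset": [0.001,-0.001,0.03],"turn": 0},{"offset": [0.001,-0.001,0.04],"turn": 0},{"offset": [0.001,-0.001,0.042],"turn": 0},{"offset": [0.001,-0.001,0.042],"turn": 0}]}}

```text
t: 38.9
eef_pos: [0.6172, -0.1942, 0.0766]
orientation: [-0.001, 0.047, 0.999, 0.0]
ft_force: [-0.1, -0.9, -0.1]
width: 0.0464
```

Emit:
{"fn": "servo_tool", "kwargs": {"steps": [{"offset": [0,0,0],"turn": 0},{"offset": [0,0,0],"turn": 0},{"offset": [0,0,0],"turn": 0},{"offset": [0,0,0],"turn": 0},{"offset": [0,0,0],"turn": 0},{"offset": [0,0,0],"turn": 0},{"offset": [0,0,0],"turn": 0},{"offset": [0,0,0],"turn": 0},{"offset": [0,0,0],"turn": 0}], "gripper": 1, "squeeze": 40}}

```text
t: 39.65
eef_pos: [0.6181, -0.1929, 0.0791]
orientation: [0.0, 0.046, 0.999, 0.001]
ft_force: [-3.0, 14.1, 10.2]
width: 0.014
```

Emit:
{"fn": "servo_tool", "kwargs": {"steps": [{"offset": [0,0.0012,-0.001],"turn": 0},{"offset": [0,0.0012,-0.001],"turn": 0}]}}

```text
t: 39.82
eef_pos: [0.618, -0.1927, 0.0792]
orientation: [0.0, 0.047, 0.999, 0.0]
ft_force: [0.1, 5.7, 1.7]
width: 0.0137
```

Emit:
{"fn": "servo_tool", "kwargs": {"steps": [{"offset": [0,0.0,0],"turn": 0.08},{"offset": [0,0.0,0],"turn": 0.16},{"offset": [0,0.0,0],"turn": 0.24},{"offset": [0,0.0,0],"turn": 0.32},{"offset": [0,0.0,0],"turn": 0.4},{"offset": [0,0.0,0],"turn": 0.48}]}}

```text
t: 40.32
eef_pos: [0.6189, -0.1901, 0.0792]
orientation: [0.0, 0.284, 0.959, 0.003]
ft_force: [9.9, 27.3, 1.5]
width: 0.0137
```

```bash
python3 - <<'E'
from h import *
o=manip.get_obs(); print(o['ft_force'],o['torque'],o['width'],phi_now(o),o['eef_pos'])
E
```

```text
[ 9.92492044 27.33162906  1.45510104] [ 5.01729105 -1.99127929  0.26787015] 0.013729661929732007 2.5650923870154445 [ 0.61892903 -0.19012243  0.07922831]
```

Emit:
{"fn": "servo_tool", "kwargs": {"steps": [{"offset": [0.0005,0.0013,0],"turn": 0},{"offset": [0.0005,0.0026,0],"turn": 0},{"offset": [0.0005,0.0026,0],"turn": 0}]}}

```text
t: 40.57
eef_pos: [0.6191, -0.1898, 0.0792]
orientation: [-0.0, 0.283, 0.959, 0.001]
ft_force: [-0.5, 7.9, 1.2]
width: 0.0137
```

```bash
python3 - <<'E'
from h import *
o=manip.get_obs(); print(o['ft_force'],o['torque'],o['width'],phi_now(o),o['eef_pos'])
E
```

```text
[-0.47935882  7.88463612  1.21326387] [ 1.53617424 -0.21567528 -0.03745661] 0.01365259553143668 2.568169294602525 [ 0.61906133 -0.18983538  0.07921174]
```

```bash
cat >> h.py <<'E'
def cw(deltas,ax):
    o=manip.get_obs(); p=o['eef_pos'][:2]; f=phi_now(o); v=p-ax
    print('phi',round(f,3),'pos',o['eef_pos'].round(4),'F',o['ft_force'].round(1),'T',o['torque'].round(2),'w',round(float(o['width']),4),'t',round(float(o['t']),1))
    for dl in deltas:
        c,s=np.cos(-dl),np.sin(-dl); w=np.array([c*v[0]-s*v[1],s*v[0]+c*v[1]])-v
        print('%.2f offset [%.4f, %.4f]'%(dl,np.cos(f)*w[0]+np.sin(f)*w[1],np.sin(f)*w[0]-np.cos(f)*w[1]))
E
python3 - <<'E'
from h import *
cw([.1,.2,.3,.4,.5],np.array([.6235,-.192]))
cw([.1,.2,.3,.4,.5],np.array([.6205,-.191]))
E
```

```text
phi 2.568 pos [ 0.6191 -0.1898  0.0792] F [-0.5  7.9  1.2] T [ 1.54 -0.22 -0.04] w 0.0137 t 40.6
0.10 offset [0.0000, 0.0005]
0.20 offset [0.0000, 0.0010]
0.30 offset [-0.0000, 0.0015]
0.40 offset [-0.0002, 0.0020]
0.50 offset [-0.0003, 0.0024]
phi 2.568 pos [ 0.6191 -0.1898  0.0792] F [-0.5  7.9  1.2] T [ 1.54 -0.22 -0.04] w 0.0137 t 40.6
0.10 offset [-0.0000, 0.0002]
0.20 offset [-0.0001, 0.0004]
0.30 offset [-0.0001, 0.0005]
0.40 offset [-0.0002, 0.0007]
0.50 offset [-0.0003, 0.0009]
```

Emit:
{"fn": "servo_tool", "kwargs": {"steps": [{"offset": [0,0.001,0],"turn": 0.08},{"offset": [0,0.0014,0],"turn": 0.16},{"offset": [0,0.0018,0],"turn": 0.24},{"offset": [0,0.0022,0],"turn": 0.32},{"offset": [0,0.0026,0],"turn": 0.4},{"offset": [0,0.003,0],"turn": 0.5},{"offset": [0,0.003,0],"turn": 0.5}]}}

```text
t: 41.15
eef_pos: [0.6214, -0.1877, 0.0792]
orientation: [0.001, 0.514, 0.858, 0.001]
ft_force: [6.7, 6.6, -2.2]
width: 0.0139
```

```bash
python3 - <<'E'
from h import *
cw([.1,.2,.3,.4,.5],np.array([.6235,-.192]))
E
```

```text
phi 2.061 pos [ 0.6214 -0.1877  0.0792] F [ 6.7  6.6 -2.2] T [ 1.07 -1.48 -0.  ] w 0.0139 t 41.1
0.10 offset [-0.0000, 0.0005]
0.20 offset [-0.0001, 0.0010]
0.30 offset [-0.0003, 0.0014]
0.40 offset [-0.0005, 0.0019]
0.50 offset [-0.0007, 0.0023]
```

Emit:
{"fn": "servo_tool", "kwargs": {"steps": [{"offset": [0,0.001,0],"turn": 0.08},{"offset": [0,0.0015,0],"turn": 0.16},{"offset": [0,0.002,0],"turn": 0.24},{"offset": [0,0.0023,0],"turn": 0.32},{"offset": [-0.0003,0.0026,0],"turn": 0.4},{"offset": [-0.0005,0.003,0],"turn": 0.5},{"offset": [-0.0005,0.003,0],"turn": 0.5}]}}

```text
t: 41.73
eef_pos: [0.6245, -0.1869, 0.0792]
orientation: [0.001, 0.71, 0.704, 0.001]
ft_force: [8.7, 4.0, -2.0]
width: 0.0135
```

```bash
python3 - <<'E'
from h import *
cw([.1,.2,.3,.4,.5],np.array([.6235,-.192]))
E
```

```text
phi 1.561 pos [ 0.6245 -0.1869  0.0792] F [ 8.7  4.  -2. ] T [ 0.72 -1.76 -0.03] w 0.0135 t 41.7
0.10 offset [-0.0001, 0.0005]
0.20 offset [-0.0003, 0.0010]
0.30 offset [-0.0005, 0.0015]
0.40 offset [-0.0008, 0.0019]
0.50 offset [-0.0011, 0.0023]
```

Emit:
{"fn": "servo_tool", "kwargs": {"steps": [{"offset": [0,0.001,0],"turn": 0.08},{"offset": [0,0.0015,0],"turn": 0.16},{"offset": [0,0.002,0],"turn": 0.24},{"offset": [-0.0005,0.0023,0],"turn": 0.32},{"offset": [-0.0008,0.0026,0],"turn": 0.38},{"offset": [-0.0008,0.0026,0],"turn": 0.38}]}}

```text
t: 42.23
eef_pos: [0.6269, -0.1874, 0.0793]
orientation: [0.0, 0.83, 0.558, 0.001]
ft_force: [6.9, 6.4, -2.0]
width: 0.0137
```

Emit:
{"fn": "servo_tool", "kwargs": {"steps": [{"offset": [0,0.0002,0],"turn": 0.03},{"offset": [0,0.0004,0],"turn": 0.06},{"offset": [0,0.0006,0],"turn": 0.09},{"offset": [0,0.0006,0],"turn": 0.09}]}}

```text
t: 42.57
eef_pos: [0.6274, -0.1877, 0.0792]
orientation: [0.0, 0.854, 0.521, 0.001]
ft_force: [7.0, 6.5, -2.2]
width: 0.0134
```

```bash
python3 - <<'E'
from h import *
cw([.1],np.array([.6235,-.192]))
E
```

```text
phi 1.096 pos [ 0.6274 -0.1877  0.0792] F [ 7.   6.5 -2.2] T [ 1.01 -1.41  0.02] w 0.0134 t 42.6
0.10 offset [-0.0002, 0.0006]
```

Emit:
{"fn": "servo_tool", "kwargs": {"steps": [{"offset": [0,0.0003,0],"turn": 0.03},{"offset": [0,0.0006,0],"turn": 0.06},{"offset": [0,0.0006,0],"turn": 0.06}]}}

```text
t: 42.82
eef_pos: [0.6275, -0.1878, 0.0792]
orientation: [-0.0, 0.869, 0.495, 0.001]
ft_force: [2.6, 8.4, 0.3]
width: 0.014
```

```bash
python3 - <<'E'
from h import *
cw([.1],np.array([.6235,-.192]))
E
```

```text
phi 1.037 pos [ 0.6275 -0.1878  0.0792] F [2.6 8.4 0.3] T [ 1.28 -0.57  0.63] w 0.014 t 42.8
0.10 offset [-0.0002, 0.0006]
```

Emit:
{"fn": "servo_tool", "kwargs": {"steps": [{"offset": [0,0.0003,0],"turn": 0.03},{"offset": [0,0.0006,0],"turn": 0.06},{"offset": [0,0.0006,0],"turn": 0.06}]}}

```text
t: 43.07
eef_pos: [0.6275, -0.188, 0.0793]
orientation: [-0.001, 0.883, 0.469, 0.0]
ft_force: [-2.4, 9.7, 4.7]
width: 0.0144
```

```bash
python3 - <<'E'
from h import *
cw([.1],np.array([.6235,-.192]))
E
```

```text
phi 0.977 pos [ 0.6275 -0.188   0.0793] F [-2.4  9.7  4.7] T [1.29 0.48 0.9 ] w 0.0144 t 43.1
0.10 offset [-0.0001, 0.0005]
```

The torque climbed from 0.02 to 0.9 N m and the knob stopped turning, so the far knob is at its stop. Releasing and lifting.

Emit:
{"fn": "servo_tool", "kwargs": {"steps": [{"offset": [0,0,0],"turn": 0},{"offset": [0,0,0],"turn": 0},{"offset": [0,0,0],"turn": 0},{"offset": [0,0,0],"turn": 0},{"offset": [0,0,0],"turn": 0},{"offset": [0,0,0],"turn": 0},{"offset": [0,0,-0.03],"turn": 0},{"offset": [0,0,-0.07],"turn": 0},{"offset": [0,0,-0.1],"turn": 0},{"offset": [0,0,-0.1],"turn": 0}], "gripper": 0.5}}

```text
t: 43.9
eef_pos: [0.6294, -0.1895, 0.1864]
orientation: [0.003, 0.883, 0.47, 0.003]
ft_force: [0.3, -0.0, 0.8]
width: 0.0467
```

```bash
python3 - <<'E'
from h import *
go(.509,-.187,.18,2.70)
E
```

```text
offset [-0.0652, -0.1012, 0.0064] turn -1.7223 | phi now 0.9777 q6 end~ -1.481 pos [ 0.6294 -0.1895  0.1864] w 0.0467
```

Emit:
{"fn": "servo_tool", "kwargs": {"steps": [{"offset": [-0.005,-0.008,0],"turn": -0.12},{"offset": [-0.01,-0.016,0],"turn": -0.24},{"offset": [-0.016,-0.025,0],"turn": -0.36},{"offset": [-0.022,-0.034,0],"turn": -0.48},{"offset": [-0.027,-0.042,0],"turn": -0.6},{"offset": [-0.033,-0.05,0],"turn": -0.72},{"offset": [-0.038,-0.058,0],"turn": -0.84},{"offset": [-0.043,-0.067,0],"turn": -0.96},{"offset": [-0.049,-0.076,0],"turn": -1.08},{"offset": [-0.055,-0.085,0],"turn": -1.2},{"offset": [-0.06,-0.093,0],"turn": -1.32},{"offset": [-0.064,-0.1,0],"turn": -1.44}]}}

```text
t: 44.9
eef_pos: [0.5082, -0.1861, 0.1788]
orientation: [0.0, 0.351, 0.936, -0.0]
ft_force: [-0.9, -0.5, -0.5]
width: 0.0466
```

Emit:
{"fn": "servo_tool", "kwargs": {"steps": [{"offset": [0,0,0],"turn": -0.12},{"offset": [0,0,0],"turn": -0.24},{"offset": [0,0,0],"turn": -0.28},{"offset": [0,0,0],"turn": -0.28},{"offset": [0,0,0],"turn": -0.28}]}}

```text
t: 45.32
eef_pos: [0.5088, -0.1861, 0.1788]
orientation: [-0.0, 0.221, 0.975, -0.0]
ft_force: [-0.3, 0.5, 0.5]
width: 0.0466
```

```bash
python3 - <<'E'
from h import *
go(.511,-.189,.12,2.703)
s=grab('side','side21')
cv2.imwrite('pics/c33.png',cv2.resize(s['image'][170:290,250:390,::-1],None,fx=5,fy=5,interpolation=cv2.INTER_CUBIC))
E
```

```text
offset [-0.0032, -0.0017, 0.0588] turn -0.0072 | phi now 2.6958 q6 end~ -1.486 pos [ 0.5088 -0.1861  0.1788] w 0.0466
```

View pics/c33.png

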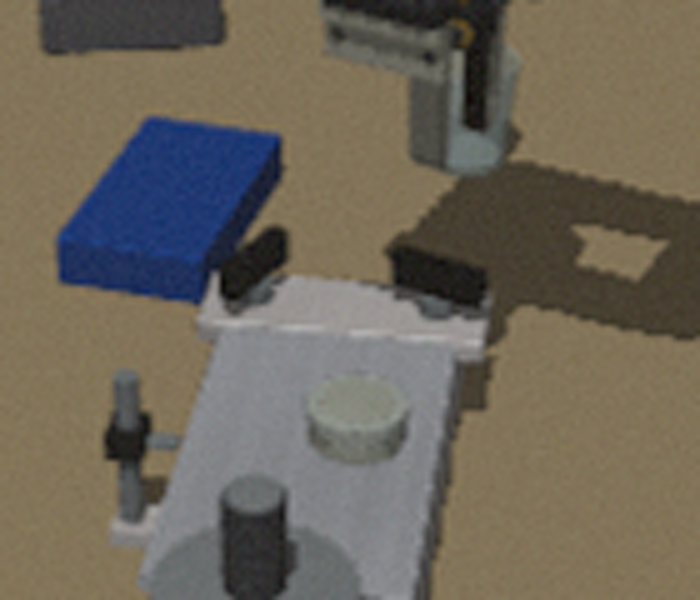

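The far knob now stands well round, at crop (253,268). Descending onto the near knob.

Emit:
{"fn": "servo_tool", "kwargs": {"steps": [{"offset": [-0.003,-0.0015,0.04],"turn": -0.007},{"offset": [-0.003,-0.0015,0.07],"turn": -0.007},{"offset": [-0.003,-0.0015,0.09],"turn": -0.007},{"offset": [-0.003,-0.0015,0.099],"turn": -0.007},{"offset": [-0.003,-0.0015,0.099],"turn": -0.007},{"offset": [-0.003,-0.0015,0.099],"turn": -0.007}]}}

```text
t: 45.87
eef_pos: [0.5112, -0.1888, 0.0808]
orientation: [0.0, 0.217, 0.976, -0.0]
ft_force: [0.8, -0.1, -0.3]
width: 0.0466
```

Emit:
{"fn": "servo_tool", "kwargs": {"steps": [{"offset": [0,0,0],"turn": 0},{"offset": [0,0,0],"turn": 0},{"offset": [0,0,0],"turn": 0},{"offset": [0,0,0],"turn": 0},{"offset": [0,0,0],"turn": 0},{"offset": [0,0,0],"turn": 0},{"offset": [0,0,0],"turn": 0},{"offset": [0,0,0],"turn": 0},{"offset": [0,0,0],"turn": 0}], "gripper": 1, "squeeze": 40}}

```text
t: 46.62
eef_pos: [0.5122, -0.1863, 0.0806]
orientation: [0.001, 0.216, 0.976, 0.002]
ft_force: [9.4, 20.6, 2.6]
width: 0.0136
```

```bash
python3 - <<'E'
from h import *
cw([.1],np.array([.511,-.189]))
E
```

```text
phi 2.706 pos [ 0.5122 -0.1863  0.0806] F [ 9.4 20.6  2.6] T [ 3.68 -1.77  0.03] w 0.0136 t 46.6
0.10 offset [-0.0003, -0.0000]
```

Emit:
{"fn": "servo_tool", "kwargs": {"steps": [{"offset": [0,0.0012,0],"turn": 0},{"offset": [0,0.0025,0],"turn": 0},{"offset": [0,0.0025,0],"turn": 0}]}}

```text
t: 46.87
eef_pos: [0.5123, -0.1861, 0.0806]
orientation: [0.0, 0.217, 0.976, 0.0]
ft_force: [0.2, 5.0, 5.7]
width: 0.0137
```

Emit:
{"fn": "servo_tool", "kwargs": {"steps": [{"offset": [0,0,0],"turn": 0.08},{"offset": [0,0,0],"turn": 0.16},{"offset": [0,0,0],"turn": 0.24},{"offset": [0,0,0],"turn": 0.24}]}}

```text
t: 47.2
eef_pos: [0.5126, -0.1857, 0.0806]
orientation: [0.001, 0.334, 0.942, 0.001]
ft_force: [4.5, 9.5, 5.1]
width: 0.0139
```

```bash
python3 - <<'E'
from h import *
cw([.1],np.array([.511,-.189]))
E
```

```text
phi 2.46 pos [ 0.5126 -0.1857  0.0806] F [4.5 9.5 5.1] T [ 1.6  -0.78 -0.05] w 0.0139 t 47.2
0.10 offset [-0.0004, 0.0001]
```

Emit:
{"fn": "servo_tool", "kwargs": {"steps": [{"offset": [0,0.001,0],"turn": 0.08},{"offset": [0,0.0012,0],"turn": 0.16},{"offset": [0,0.0014,0],"turn": 0.24},{"offset": [0,0.0016,0],"turn": 0.32},{"offset": [0,0.0018,0],"turn": 0.4},{"offset": [0,0.002,0],"turn": 0.5},{"offset": [0,0.002,0],"turn": 0.5}]}}

```text
t: 47.78
eef_pos: [0.5136, -0.1848, 0.0806]
orientation: [0.001, 0.557, 0.83, 0.0]
ft_force: [2.5, 3.8, 4.9]
width: 0.0136
```

```bash
python3 - <<'E'
from h import *
cw([.1],np.array([.511,-.189]))
E
```

```text
phi 1.96 pos [ 0.5136 -0.1848  0.0806] F [2.5 3.8 4.9] T [ 0.56 -0.35 -0.04] w 0.0136 t 47.8
0.10 offset [-0.0004, 0.0003]
```

Emit:
{"fn": "servo_tool", "kwargs": {"steps": [{"offset": [0,0.0004,0],"turn": 0.08},{"offset": [0,0.0007,0],"turn": 0.16},{"offset": [0,0.001,0],"turn": 0.24},{"offset": [0,0.0012,0],"turn": 0.32},{"offset": [0,0.0014,0],"turn": 0.4},{"offset": [0,0.0016,0],"turn": 0.5},{"offset": [0,0.0016,0],"turn": 0.5}]}}

```text
t: 48.37
eef_pos: [0.5149, -0.1846, 0.0805]
orientation: [0.0, 0.745, 0.667, 0.0]
ft_force: [-0.3, 1.3, 5.8]
width: 0.0135
```

```bash
python3 - <<'E'
from h import *
cw([.1],np.array([.511,-.189]))
E
```

```text
phi 1.461 pos [ 0.5149 -0.1846  0.0805] F [-0.3  1.3  5.8] T [ 0.05  0.03 -0.1 ] w 0.0135 t 48.4
0.10 offset [-0.0004, 0.0005]
```

Emit:
{"fn": "servo_tool", "kwargs": {"steps": [{"offset": [0,0.0003,0],"turn": 0.08},{"offset": [0,0.0005,0],"turn": 0.16},{"offset": [0,0.0008,0],"turn": 0.24},{"offset": [0,0.001,0],"turn": 0.32},{"offset": [0,0.0012,0],"turn": 0.38},{"offset": [0,0.0012,0],"turn": 0.38}]}}

```text
t: 48.87
eef_pos: [0.5158, -0.1849, 0.0805]
orientation: [0.0, 0.857, 0.516, -0.0]
ft_force: [-2.2, -0.5, 6.7]
width: 0.0135
```

```bash
python3 - <<'E'
from h import *
cw([.1],np.array([.511,-.189]))
E
```

```text
phi 1.083 pos [ 0.5158 -0.1849  0.0805] F [-2.2 -0.5  6.7] T [-0.08  0.51  0.03] w 0.0135 t 48.9
0.10 offset [-0.0003, 0.0006]
```

Emit:
{"fn": "servo_tool", "kwargs": {"steps": [{"offset": [0,0,0],"turn": 0.03},{"offset": [0,0,0],"turn": 0.06},{"offset": [0,0,0],"turn": 0.06}]}}

```text
t: 49.12
eef_pos: [0.5159, -0.1848, 0.0805]
orientation: [0.0, 0.871, 0.491, -0.0]
ft_force: [-1.9, -1.4, 6.1]
width: 0.0136
```

```bash
python3 - <<'E'
from h import *
cw([.1],np.array([.511,-.189]))
E
```

```text
phi 1.026 pos [ 0.5159 -0.1848  0.0805] F [-1.9 -1.4  6.1] T [-0.11  0.4   0.78] w 0.0136 t 49.1
0.10 offset [-0.0002, 0.0006]
```

Emit:
{"fn": "servo_tool", "kwargs": {"steps": [{"offset": [0,0,0],"turn": 0.03},{"offset": [0,0,0],"turn": 0.05},{"offset": [0,0,0],"turn": 0.05}]}}

```text
t: 49.37
eef_pos: [0.5161, -0.1846, 0.0805]
orientation: [0.0, 0.883, 0.469, 0.0]
ft_force: [-0.3, 1.8, 6.9]
width: 0.0145
```

```bash
python3 - <<'E'
from h import *
cw([.1],np.array([.511,-.189]))
E
```

```text
phi 0.977 pos [ 0.5161 -0.1846  0.0805] F [-0.3  1.8  6.9] T [0.31 0.03 0.83] w 0.0145 t 49.4
0.10 offset [-0.0002, 0.0006]
```

Emit:
{"fn": "servo_tool", "kwargs": {"steps": [{"offset": [0,0,0],"turn": 0},{"offset": [0,0,0],"turn": 0},{"offset": [0,0,0],"turn": 0},{"offset": [0,0,0],"turn": 0},{"offset": [0,0,0],"turn": 0},{"offset": [0,0,0],"turn": 0},{"offset": [0,0,-0.03],"turn": 0},{"offset": [0,0,-0.07],"turn": 0},{"offset": [0,0,-0.11],"turn": 0},{"offset": [0,0,-0.14],"turn": 0},{"offset": [0,0,-0.14],"turn": 0}], "gripper": 0.5}}

```text
t: 50.28
eef_pos: [0.5174, -0.185, 0.227]
orientation: [0.003, 0.883, 0.468, 0.003]
ft_force: [0.2, 0.3, 0.4]
width: 0.0466
```

```bash
python3 - <<'E'
from h import *
go(.40,-.35,.25,1.0)
E
```

```text
offset [-0.2025, -0.0046, -0.023] turn -0.0249 | phi now 0.9751 q6 end~ -0.148 pos [ 0.5174 -0.185   0.227 ] w 0.0466
```

Both knobs are at their stops. I'll move the arm clear and do a last check.

Emit:
{"fn": "servo_tool", "kwargs": {"steps": [{"offset": [-0.035,0,-0.02],"turn": 0},{"offset": [-0.07,0,-0.02],"turn": 0},{"offset": [-0.105,0,-0.02],"turn": 0},{"offset": [-0.14,0,-0.02],"turn": 0},{"offset": [-0.175,-0.004,-0.02],"turn": 0},{"offset": [-0.202,-0.004,-0.02],"turn": 0},{"offset": [-0.202,-0.004,-0.02],"turn": 0},{"offset": [-0.202,-0.004,-0.02],"turn": 0}]}}

```text
t: 50.95
eef_pos: [0.3985, -0.3501, 0.2396]
orientation: [-0.0, 0.884, 0.467, -0.0]
ft_force: [0.5, -0.1, -0.2]
width: 0.0462
```

```bash
python3 - <<'E'
from h import *
H,d=blade(20,'pics/blC.npz'); gap(H); m=np.median(H,0); im=d['image'].astype(int)
dark=(im.sum(2)<75)
n,l,st,ce=cv2.connectedComponentsWithStats((dark[175:275,360:400]).astype(np.uint8))
for i in range(1,n):
    if st[i,4]<60: continue
    pts=np.argwhere(l==i)[:,::-1]+[360,175]
    W=np.array([onplane(d,u,v,.103)[:2] for u,v in pts]); c=W.mean(0); w,V=np.linalg.eigh(np.cov((W-c).T)); a=V[:,1]
    ang=np.arctan2(a[1],a[0]); print('knob',st[i,4],c.round(4),'q',((JY-ang)%np.pi).round(3),'z',np.median(m[pts[:,1],pts[:,0]]).round(4))
S=[]
for i in range(6): s=manip.get_image('side'); S.append(cloud(s))
z=np.median(np.array(S),0)[...,2]; print((z[255:259,279:296]*1000).round(1))
cv2.imwrite('pics/f_top.png',d['image'][:,:,::-1]); cv2.imwrite('pics/f_side.png',s['image'][:,:,::-1])
# bar & dish
sub=np.zeros(im.shape[:2],bool); sub[250:325,85:215]=1
k=((im.sum(2)>200)&(im[...,2]>im[...,0]-5)&sub).astype(np.uint8); n,l,st,ce=cv2.connectedComponentsWithStats(k); i=1+np.argmax(st[1:,4]); r=cv2.minAreaRect(np.argwhere(l==i)[:,::-1].astype(np.float32)); bx=cv2.boxPoints(r); W=np.array([onplane(d,*p,.015)[:2] for p in bx]); e=max([W[1]-W[0],W[2]-W[1]],key=np.linalg.norm); print('bar',W.mean(0),np.degrees(np.arctan2(e[1],e[0]))%180,np.linalg.norm(e))
hi=((m>.078)&(m<.1)).astype(np.uint8); hi2=np.zeros_like(hi); hi2[195:255,262:356]=hi[195:255,262:356]; n,l,st,ce=cv2.connectedComponentsWithStats(hi2); i=1+np.argmax(st[1:,4]); print('dish',st[i],ce[i],wj(onplane(d,*ce[i],.089)),'top z',np.median(m[l==i]))
print(manip.get_obs()['t'])
E
```

```text
blade 63.25 plate local 63.21 plate plane at tip 63.23 slope mm/100px [0.03 0.34] GAP 0.03 0.01 n 5240
knob 177 [ 0.6173 -0.194 ] q 2.021 z 0.1008
knob 171 [ 0.509  -0.1879] q 2.009 z 0.1012
[[73.4 68.9  0.7  0.6  1.3  0.8  0.2  1.3  0.8 66.2 66.  65.3 65.4 66.4
  66.1 66.1 66.2]
 [73.9 66.7 65.8 65.5 65.3 65.   3.  -0.7  0.2 66.7 65.7 65.4 65.9 66.5
  66.7 64.7 65.1]
 [71.5 65.3 65.5 66.8 67.7 67.3 65.8 64.5 66.2 67.7 65.8 65.2 64.6 64.8
  66.4 66.  66. ]
 [67.4 66.  66.1 66.6 66.5 64.9 65.7  1.7 65.7 66.6 65.5 66.1 66.1 65.6
  66.4 66.9 66.2]]
bar [0.44357355 0.32728754] 72.19235839432628 0.1689822300555251
dish [301 218  26  25 522] [313.22222222 229.90613027] [-0.024034   -0.01502462] top z 0.08754079841019638
52.25
```

View pics/f_top.png

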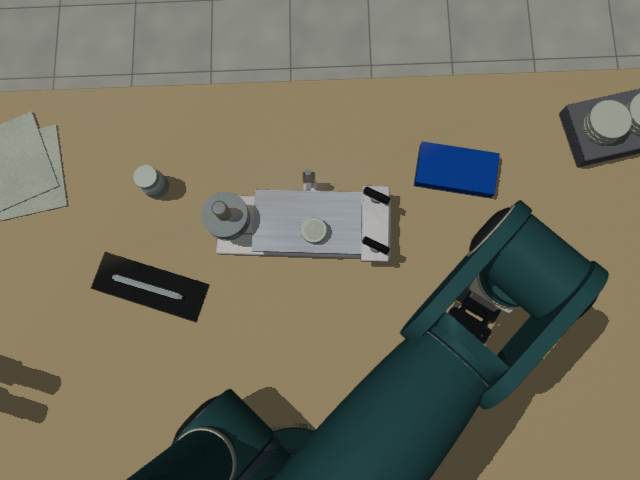

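View pics/f_side.png

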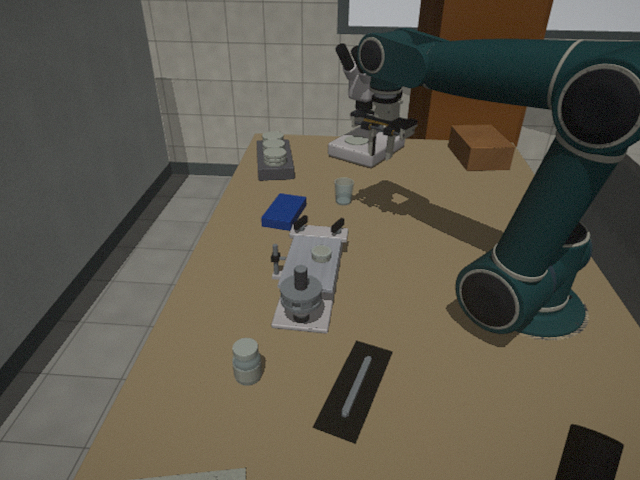

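The final pictures show:
- the dish wholly on the plate at (314,230)
- both knobs at about 2.0 rad, at (376,196) and (376,245)
- the bar at 72° along the mat, at (147,287)
- the jar, slide box, beaker and pointer where they were at the start

Handing in.

```bash
python3 - <<'E'
from plant import manip
print(manip.sign_off())
E
```

```text
the job is handed in; nothing more can be done
None
```

The job is done and handed in after about 52 s of robot time. I set the one dish present on the plate. I then turned the collar with the bar, using two holes in turn, until the plate was level with the pointer. After that I laid the bar on its mat and turned both knobs clockwise to their stops.

**Last checks:**
- **Level:** plate and pointer blade agree within 0.05 mm in the last top-camera depth average. Single readings varied by about ±0.3 mm, and the side camera shows no step.
- **Knobs:** both read about 2.0 rad (2.02 far, 2.01 near), and torque rose sharply at each stop.
- **Dish:** upright and about 18 mm inside the nearest plate edge.
- **Bar:** 72° in the pictures against about 72° for the mat, near its middle.
- **Bystanders:** jar, slide box, beaker and pointer post looked unmoved.

**What went wrong or disagreed:**
- The first grasp of the bar missed because I lifted before the fingers had closed. The bar stayed where it was.
- The first insertion pressed on the collar rim with about 52 N at the wrist, through the gripped bar, before I backed off and realigned.
- While I was turning the collar the dish was knocked about 4 cm along the plate. It stayed on, and I left it there.
- The far knob's axis seemed about 5 mm away from where the cameras put it. I corrected for side force as I turned it; the highest was about 29 N.

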